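# Pack the lasts and pin the travel crate shut

## Task

The show is over: stand every child's last on the bench in the travel crate, one to a bay, flat on its sole with the toe to the back wall. The ball-lock pin is parked in the empty clevis, so squeeze its button and draw it out, then hang the loose gate on both hinge pins with its yellow tongue between the clevis ears, and slide the pin through ears and tongue with its button pressed until the shoulder meets the ear, and let go so that the balls lock. Leave the other things on the bench where they are.

Things in the scene. Friction and masses are not known exactly. Their poses are not given: they have to be found in the camera images.
- crate: fixed plywood crate, open top and front. Origin on the bench under its middle; +x to the back wall, -x out of the front, +y to the hinge side. In mm: inside x -85..85, y -113..113, floor top z 12; dividers 5 thick, tops z 40, at y -58, 0, 58 make 4 bays 53 wide centred on y -87, -29, 29, 87. Side walls 10 thick, tops z 62; front posts x -85..-65 to z 122; back wall to z 85
- pintle_low (a point): tip of the lower pintle, an upright 11 mm brass peg with tapered tip, 17 mm tall on its bracket; crate frame (-101, 141.5, 32) mm. Same axes as the crate. The lower eye must come to it from the crate's front, under the upper bracket
- pintle_high (a point): tip of the upper pintle, same size, straight above the other; crate frame (-101, 141.5, 120) mm. Its bracket spans z 95 to 103 mm. Hold the gate parallel to its place, 40 to 60 mm above its hung height: the lower eye then clears the upper bracket and the tongue clears the ears; move it in over both pintles and lower it
- clevis (a point): centre of the front mouth of the clevis, crate frame (-122, -146, 70) mm, same axes. Two upright steel ears 34 x 34 mm, tops at z 87 mm, joined below: front ear x -122..-114, rear ear x -88..-80 mm in the crate frame, 26 mm gap, a 19 mm hole through both along x. Behind the rear ear is free space. The pin is parked here, locked, at the start
- gate: loose wooden gate leaf with upright bars, standing on its bottom edge: 24 mm thick (x), 247 wide (y), 113 tall, 0.45 kg; origin mid underside. Two hinge eyes on its +y end; on its -y end a yellow tongue 12 mm thick, 34 tall, with a 24 mm hole at (0, -146, 58) mm. Pinch it across the top rail. Hung, its axes match the crate's and its origin is at crate frame (-101, 0, 12) mm
- eye_low (a point): middle of the underside of the gate's lower hinge eye: 26 mm square, 16 mm tall, upright 14 mm through hole. Gate frame (0, 141.5, 3) mm. Hung, it rests on the pintle's bracket
- eye_high (a point): middle of the underside of the upper hinge eye, the same size. Gate frame (0, 141.5, 91) mm
- pin: ball-lock pin, 0.2 kg, axis along its x, tip at +x; origin on the axis at the shoulder. In mm: shank 16 thick to x 68, nose tapered; front flange 64 x 64, x -8..0; finger groove with 12 thick core, x -42..-8; rear flange 64 x 64, x -52..-42; then the button. Two balls at x 49.5 stand out 4 mm. Home: origin at the clevis point, x along the crate's. Laid on the bench it lies level, axis 32 mm up
- pin_button (a joint): travel of the pin's red end button (54 mm across, 16 mm proud of the rear flange): 0 out, balls locked; 0.006 m pressed, balls in and free to slide. Spring 3 to 8 N. Squeeze it from above, above the core: one finger in the groove behind the rear flange, one on the button's end (faces 26 mm apart, 20 pressed). It stays part in if the balls are still inside a hole
- last1: child's shoe last of green plastic, 140 mm long, 45 mm wide, 88 mm tall, 0.2 kg, standing on its flat steel-plated sole; origin under its middle, toe to +x, z up. Its upper part (the cone) is the place to grip it: flat upright sides 24 mm apart (its y), from z = 55 to 84 mm, x from -50 to -10 mm
- last1_toe (a point): its toe end, at (70, 0, 14) mm in its frame
- last2: child's shoe last of yellow plastic, 140 mm long, 45 mm wide, 88 mm tall, 0.2 kg, standing on its flat steel-plated sole; origin under its middle, toe to +x, z up. Its upper part (the cone) is the place to grip it: flat upright sides 24 mm apart (its y), from z = 55 to 84 mm, x from -50 to -10 mm
- last2_toe (a point): its toe end, at (70, 0, 14) mm in its frame
- last3: child's shoe last of green plastic, 140 mm long, 45 mm wide, 88 mm tall, 0.2 kg, standing on its flat steel-plated sole; origin under its middle, toe to +x, z up. Its upper part (the cone) is the place to grip it: flat upright sides 24 mm apart (its y), from z = 55 to 84 mm, x from -50 to -10 mm
- last3_toe (a point): its toe end, at (70, 0, 14) mm in its frame
- last4: child's shoe last of yellow plastic, 140 mm long, 45 mm wide, 88 mm tall, 0.2 kg, standing on its flat steel-plated sole; origin under its middle, toe to +x, z up. Its upper part (the cone) is the place to grip it: flat upright sides 24 mm apart (its y), from z = 55 to 84 mm, x from -50 to -10 mm
- last4_toe (a point): its toe end, at (70, 0, 14) mm in its frame
- flask: not part of the job: orange and black drinking flask, 72 mm across, 248 mm tall, upright; origin at the middle of its underside
- bowl: not part of the job: pink bowl, 120 mm across, 55 mm tall; origin at the middle of its underside
- tin: not part of the job: flat polish tin with a red lid, 75 mm across, 25 mm tall; origin at the middle of its underside
- dye: not part of the job: small amber bottle with a black cap, 48 mm across, 115 mm tall, upright; origin at the middle of its underside
- hammer: not part of the job: hammer lying flat, 240 mm long, handle towards its own -x; origin at the middle of its underside
- brush: not part of the job: shoe brush, bristles down, 165 x 50 x 42 mm, long along its own x; origin at the middle of its underside
- shoe: not part of the job: finished black child's shoe, 146 mm long, toe towards its own +x; origin at the middle of its underside

How it is judged:
On the way, in this order (a step that is already met when the one before it is completed fails the run):
1. the pin is drawn right out of the clevis (distance between pin and clevis above 0.08 m), for 0.2 s.
2. with the pin out, the gate is lowered onto both pintles, its tongue between the ears (x of gate in the frame of crate between -0.109 and -0.093 m and y of gate in the frame of crate between -0.006 and 0.006 m and z of gate in the frame of crate between 0.006 and 0.018 m and angle between gate's own z axis and vertical below 0.06 rad and angle between the x axis of gate and the x axis of crate, either way round below 0.06 rad and distance between eye_low and pintle_low below 0.022 m and distance between eye_high and pintle_high below 0.022 m and distance between pin and clevis above 0.08 m), for 0.3 s.
3. the pin is through ears and tongue, fully home, with its button out so that the balls lock (x of gate in the frame of crate between -0.109 and -0.093 m and y of gate in the frame of crate between -0.006 and 0.006 m and z of gate in the frame of crate between 0.006 and 0.018 m and angle between gate's own z axis and vertical below 0.06 rad and angle between the x axis of gate and the x axis of crate, either way round below 0.06 rad and distance between eye_low and pintle_low below 0.022 m and distance between eye_high and pintle_high below 0.022 m and x of pin in the frame of clevis above -0.005 m and distance between pin and clevis below 0.01 m and angle between the x axis of pin and the x axis of crate, either way round below 0.15 rad and value of joint pin_button below 0.0015 m), for 0.3 s.
At the end, for the whole second after the job is handed in: Each last stands in a bay (8 mm, 7 degrees), toe to the back wall; the gate hangs fully down on both pintles (6 mm, 8 mm front to back, 3.5 degrees); the pin is through ears and tongue, shoulder within 5 mm of the ear, button under 1.5 mm pressed; all at rest and let go (all of step 3 and z of last1 in the frame of crate between 0.006 and 0.02 m and angle between each of last1, last2, last3, last4's own z axis and vertical below 0.12 rad and x of last1 in the frame of crate between -0.035 and 0.035 m and y of last1 in the frame of crate between -0.115 and 0.115 m and x of each of last1_toe, last2_toe, last3_toe, last4_toe in the frame of crate above 0.03 m and linear speed of each of last1, last2, last3, last4, gate, pin below 0.03 m/s and z of last2 in the frame of crate between 0.006 and 0.02 m and x of last2 in the frame of crate between -0.035 and 0.035 m and y of last2 in the frame of crate between -0.115 and 0.115 m and z of last3 in the frame of crate between 0.006 and 0.02 m and x of last3 in the frame of crate between -0.035 and 0.035 m and y of last3 in the frame of crate between -0.115 and 0.115 m and z of last4 in the frame of crate between 0.006 and 0.02 m and x of last4 in the frame of crate between -0.035 and 0.035 m and y of last4 in the frame of crate between -0.115 and 0.115 m); the robot touches nothing.
It fails at once if one of the other things on the bench is shifted by over 30 mm or knocked over (distance of any of flask, bowl, tin, dye, hammer, brush, shoe from where it was at the start of the episode above 0.03 m or angle between any of flask, bowl, tin, dye, hammer, brush, shoe's own z axis and vertical above 0.5 rad).
Of last1, last2, last3, last4 only 3 to 4 are there at a start; the rules pass over those that are not, and their reading is None.
At some moment in a run one of last1, last2, last3, last4 may be knocked a few centimetres aside while the robot is not near it.
It also fails if it takes over 192 s, if anything falls off the work surface, if the arm or the gripper's body presses on something with over 40 N, if the wrist force passes 120 N, or if a joint passes its speed limit or range.

## Robot

A 6-joint arm with a two-finger parallel gripper is mounted at the origin on the work surface. World frame = base frame: x ahead of the robot, y to its left, z up, the work surface at z = 0. Lengths are in m, angles in rad, forces in N, time in s.
With the tool pointing down it reaches from about 0.325 to 0.9 m from the base axis. Payload 6.1 kg.
Tool frame: the origin (TCP) lies midway between the tips of the shut fingers; the grasp point (between the pads) lies 19 mm behind it; x points along the fingers, y is the direction in which the jaws open and shut, and the axes are right-handed (so a half turn about x gives the same grasp; the last joint's range is limited). The gripper opens to 85 mm and grips with 20 to 120 N. Pads are 22 mm wide; open, the fingers measure 114 mm over their backs; the gripper's body (76 mm by 85 mm) begins 54 mm behind the grasp point. The pads swing forward as they close: fully open they stand 13 mm farther back than shut.
Start: joints at [-1.242, 0.22, 1.526, -0, 1.395, -0.126], TCP at [0.275, -0.561, 0.231] pointing down, gripper open.
Joint ranges: [-2.98, 2.98], [-0.91, 2.08], [0.09, 2.57], [-1.24, 4.39], [0.2, 2.65], [-2.68, 2.68]. Speed limits (rad/s): [2.57, 2.57, 3.01, 3.14, 3.14, 3.14].

## Interface

Orientations are given as [roll, pitch, yaw] about the fixed x, y, z axes, in that order (R = Rz(yaw) Ry(pitch) Rx(roll)).
In Python, from plant import movep, move_l, set_joints, gripper_to, hold, inverse_kinematics, observe, get_image, get_calibration, Unreachable, job_done gives the robot as it stands. Calls block until the motion is done:
- movep(position, orientation): joint-space move of the TCP to a pose.
- move_l(position, feed=0.15, rotation=None, max_force=None): straight line of the TCP; rotation=None keeps the orientation; feed is the mean speed in m/s. With max_force (N) it stops when the force on the tool has changed by that much, and returns True; else False.
- set_joints(angles): joint-space move.
- gripper_to(opening, f_grip=None): finger opening in m; f_grip is the grip in N (None keeps the last); returns when the fingers have stopped.
- hold(seconds).
- inverse_kinematics(position, orientation): joint angles nearest the present ones, or None.
- observe(): the state.
- get_image(name): name is "scene" or "top" or "wrist"; returns (picture, depth): 420x560x3 uint8, red, green, blue; 420x560 float32, m along the optical axis (not along the pixel's ray), 0 where there is no reading.
- get_calibration(name): a dict with "intrinsics" (3x3 intrinsics, pixels), "world_from_camera" (4x4, takes a point from camera to world coordinates). Camera axes: x right, y down, z forward; pixel columns grow to the right and rows downward; lengths in m; the calibration is good to about 2 mm. A picture is of the moment at which its call begins: read the wrist's pose just before it. get_calibration takes no time and is no camera call; for the wrist camera it gives the pose at the moment of the call.
A pose or a line that the arm cannot do raises Unreachable and nothing moves.
- job_done(): hands the job in, once; it reports no verdict.
The state is a dict: "time_s": time; "q": joint angles; "joint_velocities": joint speeds; "joint_torque": joint torques, N m; "eef_pos": TCP position; "tcp_rot": TCP orientation; "ft_force": force on the tool from outside, world axes, zero at the start; "torque": the same for the moment, N m; "opening": finger opening in m.
Only numpy, scipy, OpenCV 4.12 (cv2) and the standard library are available. Lean on these libraries where they do the work, as an engineer would, in place of code of your own. Each camera call takes 0.05 s, during which the arm holds its last target.

## Working session

There is one attempt and no reset: what is moved stays moved. The work goes in short steps, each a Python script; the robot and the scene stay as the last script left them, time stands still between calls to the robot, and variables do not carry over. Pictures are saved under pics/ and viewed, and the job is handed in when it is done.

```bash
ls; mkdir -p pics
cat > h.py <<'E'
from plant import *
import numpy as np, cv2
def snap(cam,name):
    cal=get_calibration(cam); im,d=get_image(cam)
    cv2.imwrite(f'pics/{name}.png',cv2.cvtColor(im,cv2.COLOR_RGB2BGR))
    np.savez(f'pics/{name}.npz',im=im,d=d,K=cal['intrinsics'],T=cal['world_from_camera'])
    return im,d,np.array(cal['intrinsics']),np.array(cal['world_from_camera'])
def load(name):
    z=np.load(f'pics/{name}.npz'); return z['im'],z['d'],z['K'],z['T']
def ray(u,v,K,T):
    r=T[:3,:3]@np.linalg.solve(K,np.array([u,v,1.0])); return T[:3,3],r
def onplane(u,v,z,K,T):
    o,r=ray(u,v,K,T); return o+r*(z-o[2])/r[2]
def pts(d,K,T):
    v,u=np.mgrid[:d.shape[0],:d.shape[1]]
    c=np.stack([(u-K[0,2])/K[0,0]*d,(v-K[1,2])/K[1,1]*d,d],-1)
    return c@T[:3,:3].T+T[:3,3]
E
python3 - <<'E'
from h import *
for c in("scene","top","wrist"):
    im,d,K,T=snap(c,c+"0"); print(c,K.round(1).tolist(),T.round(3).tolist(),(d==0).mean())
print(observe())
E
```

```text
pics
scene [[450.9, 0.0, 281.2], [0.0, 450.9, 209.6], [0.0, 0.0, 1.0]] [[0.726, 0.517, -0.453, 1.243], [0.687, -0.55, 0.475, -0.734], [-0.003, -0.656, -0.755, 1.266], [0.0, 0.0, 0.0, 1.0]] 0.007474489795918368
top [[452.3, 0.0, 283.2], [0.0, 452.3, 210.3], [0.0, 0.0, 1.0]] [[-0.01, -0.99, 0.139, 0.355], [-1.0, 0.012, 0.014, -0.014], [-0.016, -0.139, -0.99, 1.543], [0.0, 0.0, 0.0, 1.0]] 0.003971088435374149
wrist [[302.7, 0.0, 279.5], [0.0, 302.7, 207.0], [0.0, 0.0, 1.0]] [[0.439, -0.863, -0.25, 0.337], [-0.898, -0.423, -0.119, -0.53], [-0.003, 0.277, -0.961, 0.373], [0.0, 0.0, 0.0, 1.0]] 0.003996598639455782
{'time_s': 0.15, 'q': array([-1.24209889e+00,  2.21066116e-01,  1.52734554e+00,  2.70722712e-05,
        1.39471355e+00, -1.26071583e-01]), 'joint_velocities': array([-0.00140121, -0.00142143, -0.00314459, -0.00040768, -0.00143508,
       -0.00276369]), 'joint_torque': array([ 8.64484609e-04, -4.97480607e+01, -3.89905822e+01, -2.40722557e-04,
        7.06889332e-03,  1.69214889e-05]), 'eef_pos': array([ 0.27440256, -0.56102004,  0.23043892]), 'tcp_rot': array([-1.71425309,  1.56926354,  1.88210382]), 'ft_force': array([-0.92189899, -0.11366442, -0.42502894]), 'torque': array([0.02198193, 0.02477315, 0.02603683]), 'opening': 0.08539576872154214}
```

View pics/top0.png

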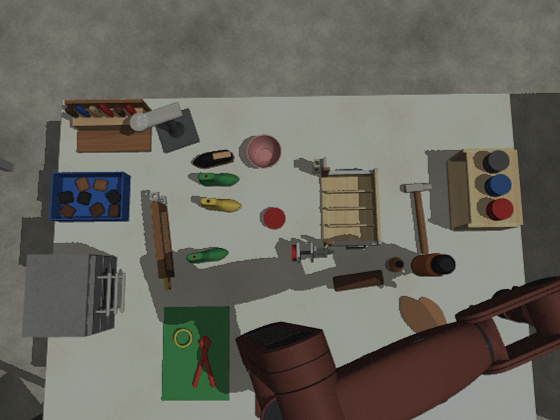

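View pics/scene0.png

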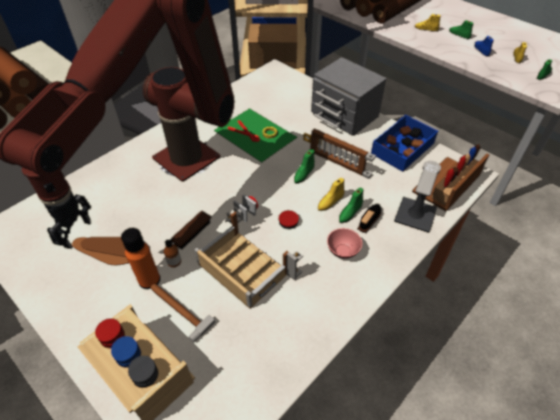

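View pics/wrist0.png

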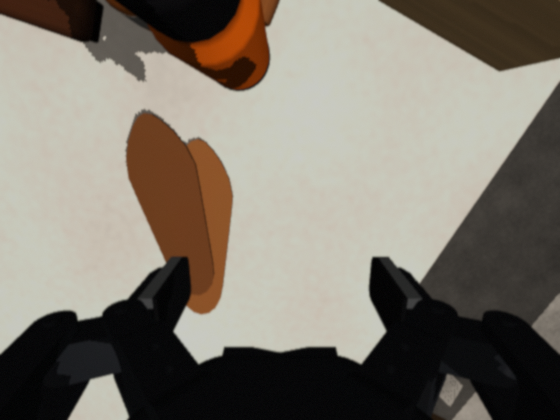

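Run:
```python
import cv2
a=cv2.imread('pics/top0.png'); 
cv2.imwrite('pics/topz1.png',cv2.resize(a[135:275,270:410],None,fx=4.2,fy=4.2,interpolation=cv2.INTER_CUBIC))
cv2.imwrite('pics/topz2.png',cv2.resize(a[135:300,135:300],None,fx=3.6,fy=3.6,interpolation=cv2.INTER_CUBIC))
b=cv2.imread('pics/scene0.png'); 
cv2.imwrite('pics/scz.png',cv2.resize(b[110:310,180:400],None,fx=3,fy=3,interpolation=cv2.INTER_CUBIC))
```

```text
(no output)
```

View pics/topz1.png

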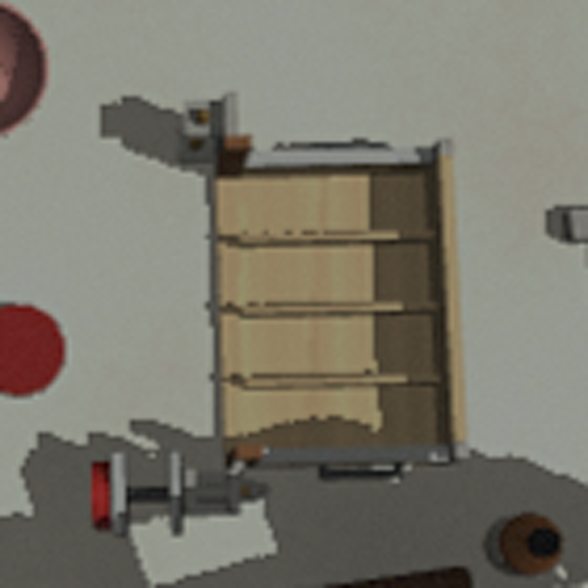

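View pics/topz2.png

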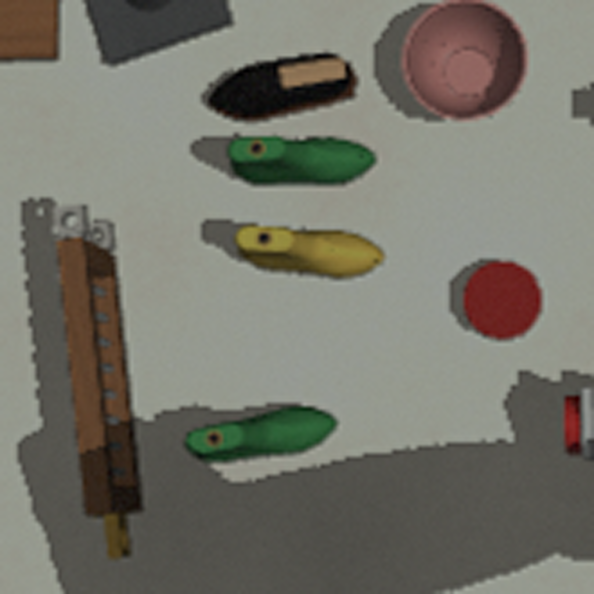

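View pics/scz.png

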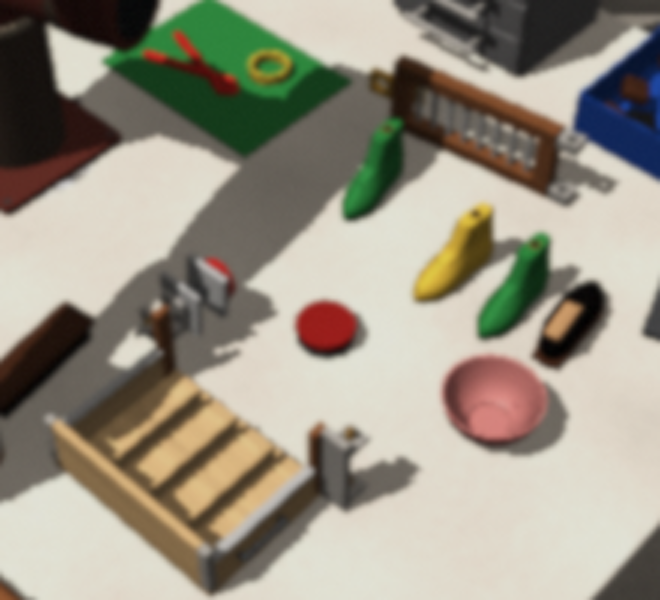

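```bash
cat >> h.py <<'E'
from scipy.spatial.transform import Rotation as Ro
def ori(yaw):
    """tool down, jaw axis at angle yaw from world +x (in xy plane)"""
    x=np.array([0,0,-1.]);y=np.array([np.cos(yaw),np.sin(yaw),0]);z=np.cross(x,y)
    return Ro.from_matrix(np.stack([x,y,z],1)).as_euler('xyz')
E
python3 - <<'E'
from h import *
im,d,K,T=load('top0'); P=pts(d,K,T)
for n,u,v in [('crate c',350,205),('last g1',218,179),('last y',222,204),('last g2',209,254),('gate',163,238),('pin btn',295,252),('tin',274,218),('bowl',264,151),('pint',318,162),('flask',436,264),('dye',396,264)]:
    print(n,P[v,u].round(3))
print(Ro.from_euler('xyz',observe()['tcp_rot']).as_matrix().round(2))
for yaw in [0,np.pi/2,np.pi,-np.pi/2]:
    for p in [(0.5,0.1,.35),(0.45,-0.2,.35),(.38,.3,.3)]:
        q=inverse_kinematics(p,ori(yaw)); print(yaw,p,None if q is None else np.round(q,2))
E
```

```text
crate c [ 0.585 -0.22   0.013]
last g1 [0.67  0.224 0.068]
last y [0.586 0.21  0.062]
last g2 [0.422 0.253 0.057]
gate [0.473 0.395 0.096]
pin btn [ 0.423 -0.03   0.092]
tin [0.542 0.039 0.027]
bowl [0.78  0.073 0.008]
pint [ 0.711 -0.107  0.119]
flask [ 0.378 -0.428  0.241]
dye [ 0.382 -0.345  0.112]
[[-0.    0.44 -0.9 ]
 [ 0.   -0.9  -0.44]
 [-1.   -0.   -0.  ]]
0 (0.5, 0.1, 0.35) [ 0.04 -0.11  1.65 -0.    1.6   0.04]
0 (0.45, -0.2, 0.35) [-0.58 -0.15  1.69  0.    1.6  -0.58]
0 (0.38, 0.3, 0.3) [ 0.51 -0.16  1.79 -0.    1.51  0.51]
1.5707963267948966 (0.5, 0.1, 0.35) [ 0.04 -0.11  1.65 -0.    1.6  -1.53]
1.5707963267948966 (0.45, -0.2, 0.35) [-0.58 -0.15  1.69  0.    1.6  -2.15]
1.5707963267948966 (0.38, 0.3, 0.3) [ 0.51 -0.16  1.79 -0.    1.51 -1.07]
3.141592653589793 (0.5, 0.1, 0.35) None
3.141592653589793 (0.45, -0.2, 0.35) [-0.58 -0.15  1.69  0.    1.6   2.56]
3.141592653589793 (0.38, 0.3, 0.3) [ 0.51 -0.16  1.79 -0.    1.51 -2.64]
-1.5707963267948966 (0.5, 0.1, 0.35) [ 0.04 -0.11  1.65 -0.    1.6   1.61]
-1.5707963267948966 (0.45, -0.2, 0.35) [-0.58 -0.15  1.69  0.    1.6   0.99]
-1.5707963267948966 (0.38, 0.3, 0.3) [ 0.51 -0.16  1.79 -0.    1.51  2.08]<sys>:0: UserWarning: Gimbal lock detected. Setting third angle to zero since it is not possible to uniquely determine all angles.
```

```bash
python3 - <<'E' 2>/dev/null
from h import *
move_l([0.274,-0.561,.38],feed=.3)
movep([.50,-.15,.35],ori(-np.pi/2)); hold(.2); im,d,K,T=snap('wrist','wB'); print(T.round(3).tolist())
movep([.48,.27,.35],ori(-np.pi/2)); hold(.2); snap('wrist','wA')
snap('top','top1');snap('scene','scene1'); print(observe()['time_s'],observe()['eef_pos'])
E
```

```text
[[-0.001, -0.961, -0.278, 0.57], [-1.0, 0.001, 0.001, -0.15], [-0.001, 0.278, -0.961, 0.493], [0.0, 0.0, 0.0, 1.0]]
4.6583 [0.48026779 0.26948741 0.34999333]
```

View pics/wB.png

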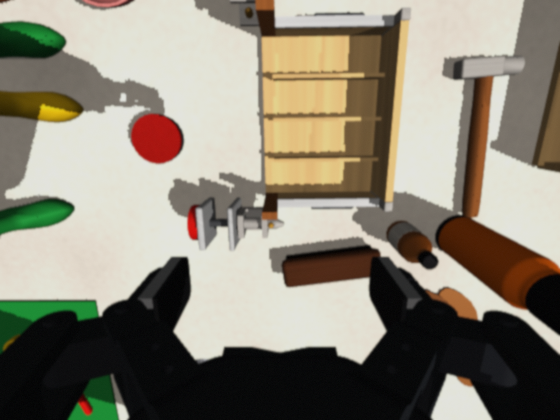

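View pics/wA.png

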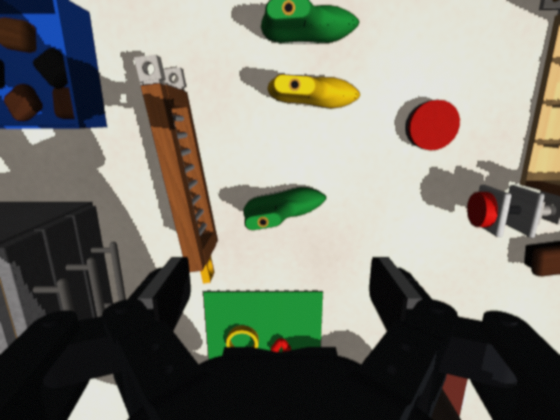

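View pics/top1.png

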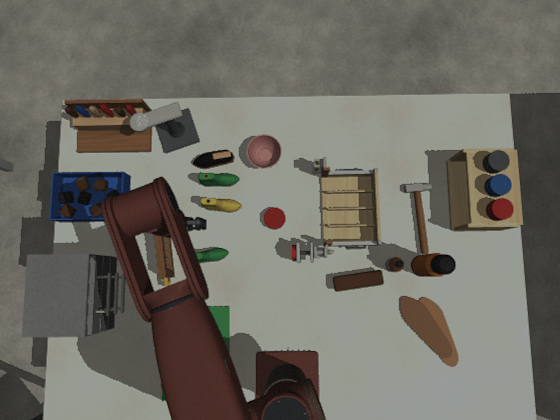

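```bash
python3 - <<'E' 2>/dev/null
from h import *
for nm in ['wB','top0']:
    im,d,K,T=load(nm); P=pts(d,K,T); 
    box=(P[...,0]>.44)&(P[...,0]<.74)&(P[...,1]>-.34)&(P[...,1]<-.1)&(d>0)
    z=P[...,2][box]; print(nm,np.histogram(z,bins=np.arange(-.01,.14,.005)))
    q=P[box]
    for lo,hi,n in [(.005,.02,'floor'),(.035,.045,'div'),(.057,.067,'side'),(.08,.09,'back'),(.115,.13,'post')]:
        s=q[(q[:,2]>lo)&(q[:,2]<hi)]
        if len(s)<5: continue
        r=cv2.minAreaRect((s[:,:2]*1000).astype(np.float32)); print(n,len(s),np.median(s[:,2]).round(4),r)
E
```

```text
wB (array([    0,  2738,  2120,   356, 15855,   513,   420,   507,   499,
        1251,   946,   449,   436,   311,  2429,   277,   295,   294,
        1222,   732,    40,    70,    68,    45,    49,    55,   299,
           0,     0,     0]), array([-0.01 , -0.005,  0.   ,  0.005,  0.01 ,  0.015,  0.02 ,  0.025,
        0.03 ,  0.035,  0.04 ,  0.045,  0.05 ,  0.055,  0.06 ,  0.065,
        0.07 ,  0.075,  0.08 ,  0.085,  0.09 ,  0.095,  0.1  ,  0.105,
        0.11 ,  0.115,  0.12 ,  0.125,  0.13 ,  0.135,  0.14 ]))
floor 16724 0.0119 ((590.9041748046875, -198.56381225585938), (268.11505126953125, 194.66209411621094), 0.5525336861610413)
div 2197 0.0398 ((573.4043579101562, -199.31967163085938), (196.108642578125, 266.3359680175781), 89.78103637695312)
side 2746 0.0623 ((571.1761474609375, -210.9241943359375), (249.62936401367188, 170.7615966796875), 0.6218933463096619)
back 1954 0.0847 ((571.4447631835938, -215.65435791015625), (249.42816162109375, 181.36619567871094), 0.38683903217315674)
post 354 0.1217 ((569.9320068359375, -135.5187530517578), (245.0613250732422, 19.6559982299804
[... 401 characters left out ...]
08 ,  0.085,  0.09 ,  0.095,  0.1  ,  0.105,
        0.11 ,  0.115,  0.12 ,  0.125,  0.13 ,  0.135,  0.14 ]))
floor 3073 0.0123 ((590.2645874023438, -219.80120849609375), (298.0126953125, 239.41470336914062), 0.01897619292140007)
div 328 0.0394 ((574.4331665039062, -205.16787719726562), (272.5630798339844, 188.2498779296875), 2.409909248352051)
side 323 0.0628 ((571.8656005859375, -211.67620849609375), (254.45355224609375, 171.2230224609375), 0.9140607714653015)
back 249 0.0853 ((569.058349609375, -216.00962829589844), (253.7560272216797, 180.18048095703125), 0.4051455855369568)
post 87 0.1216 ((585.547119140625, -132.91685485839844), (279.6455383300781, 36.3480339050293), 4.963202953338623)
```

```bash
python3 - <<'E' 2>/dev/null
from h import *
im,d,K,T=load('wB'); P=pts(d,K,T).reshape(-1,3)
def rect(s): 
    return cv2.minAreaRect((s[:,:2]*1000).astype(np.float32))
b=P[(abs(P[:,2]-.085)<.003)&(P[:,0]>.43)&(P[:,0]<.72)&(P[:,1]<-.285)&(P[:,1]>-.33)]
print('back',len(b),rect(b),cv2.fitLine(b[:,:2].astype(np.float32),cv2.DIST_HUBER,0,.01,.01).ravel())
for lo,hi in[(.43,.47),(.67,.72)]:
    s=P[(abs(P[:,2]-.122)<.003)&(P[:,0]>lo)&(P[:,0]<hi)&(P[:,1]<-.11)&(P[:,1]>-.16)]
    print('post',len(s),rect(s),s.mean(0)*1000)
    s=P[(abs(P[:,2]-.062)<.003)&(P[:,0]>lo-.02)&(P[:,0]<hi+.02)&(P[:,1]<-.17)&(P[:,1]>-.27)]
    print('side',len(s),rect(s),cv2.fitLine(s[:,:2].astype(np.float32),cv2.DIST_HUBER,0,.01,.01).ravel())
# clevis / pin region
print('clevis')
c=P[(P[:,0]>.38)&(P[:,0]<.46)&(P[:,1]>-.16)&(P[:,1]<.03)&(P[:,2]>.06)]
for lo in np.arange(-.16,.03,.01):
    s=c[(c[:,1]>lo)&(c[:,1]<=lo+.01)]
    if len(s): print(lo.round(3),len(s),s[:,0].min().round(4),s[:,0].max().round(4),np.percentile(s[:,2],[5,50,95]).round(4))
c=P[(P[:,0]>.68)&(P[:,0]<.76)&(P[:,1]>-.18)&(P[:,1]<-.06)&(P[:,2]>.02)]
print(len(c),np.histogram(c[:,2],bins=np.arange(.02,.13,.005)))
E
python3 - <<'E'
import cv2
a=cv2.imread('pics/wB.png'); 
cv2.imwrite('pics/wBz.png',cv2.resize(a[180:270,170:300],None,fx=5,fy=5,interpolation=cv2.INTER_CUBIC))
E
```

```text
back 1764 ((572.0122680664062, -299.71270751953125), (249.42816162109375, 13.2456693649292), 0.38683903217315674) [ 0.9999402   0.01093212  0.5829975  -0.29971376]
post 125 ((452.1402282714844, -136.9200897216797), (19.336597442626953, 9.317522048950195), 89.78240203857422) [ 452.27885947 -137.00678547  121.58224507]
side 573 ((452.74578857421875, -220.33607482910156), (12.577025413513184, 98.64183044433594), 0.5907179713249207) [ 0.01310164 -0.99991417  0.45308325 -0.21935706]
post 183 ((687.6142578125, -134.06272888183594), (18.250408172607422, 9.562638282775879), 89.72492218017578) [ 687.64993463 -134.04441684  121.88158358]
side 908 ((689.2896728515625, -220.25784301757812), (12.544053077697754, 99.08221435546875), 0.48871347308158875) [ 0.0099397  -0.9999506   0.6891808  -0.21968552]
clevis
-0.16 79 0.4204 0.458 [0.0613 0.0629 0.0772]
-0.15 181 0.4175 0.4577 [0.063  0.0808 0.1221]
-0.14 226 0.4071 0.4571 [0.0703 0.0872 0.1222]
-0.13 151 0.4073 0.4569 [0.0752 0.0872 0.1221]
-0.12 69 0.4189 0.4323 [0.0694 0.0766 0.0788]
-0.11 76 0.4183 0.4325 [0.0687 0.0764 0.0782]
-0.1 205 0.4069 0.4411 [0.0681 0.0865 0.0881]
-0.09 417 0.3924 0.4558 [0.0664 0.093  0.1003]
-0.08 74 0.3938 0.4558 [0.0714 0.0983 0.1001]
-0.07 54 0.4201 0.4297 [0.0662 0.071  0.0728]
-0.06 54 0.4199 0.4295 [0.0659 0.0706 0.0721]
-0.05 466 0.3924 0.4555 [0.063  0.0839 0.0966]
-0.04 221 0.3927 0.4554 [0.0848 0.0954 0.0971]
-0.03 239 0.4002 0.4498 [0.0692 0.0862 0.0905]
-0.02 23 0.4105 0.448 [0.0754 0.087  0.0897]
1268 (array([ 49,  79,  60,  43,  40,  50,  47,  34, 338,  19,  17,  21,  25,
        21,  26,  64,  58,  32,  31,  35, 179]), array([0.02 , 0.025, 0.03 , 0.035, 0.04 , 0.045, 0.05 , 0.055, 0.06 ,
       0.065, 0.07 , 0.075, 0.08 , 0.085, 0.09 , 0.095, 0.1  , 0.105,
       0.11 , 0.115, 0.12 , 0.125]))
```

View pics/wBz.png

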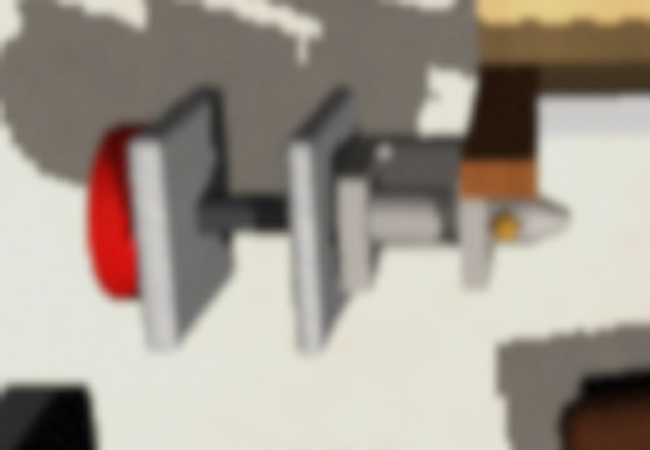

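```bash
cat >> h.py <<'E'
def findlasts(nm):
    im,d,K,T=load(nm); P=pts(d,K,T); hsv=cv2.cvtColor(im,cv2.COLOR_RGB2HSV)
    out=[]
    for col,(h0,h1) in {'g':(50,85),'y':(20,33)}.items():
        m=((hsv[...,0]>=h0)&(hsv[...,0]<=h1)&(hsv[...,1]>120)&(d>0)&(P[...,2]>.012)&(P[...,2]<.13)).astype(np.uint8)
        n,l,st,_=cv2.connectedComponentsWithStats(m)
        for i in range(1,n):
            if st[i,4]<200: continue
            q=P[l==i]; top=q[q[:,2]>.083] 
            if len(top)<20 or len(q)>20000: continue
            r=cv2.minAreaRect((top[:,:2]*1000).astype(np.float32))
            bp=cv2.boxPoints(r); e=bp[1]-bp[0]; e2=bp[2]-bp[1]
            ax=e if np.hypot(*e)>np.hypot(*e2) else e2
            ax=ax/np.hypot(*ax); c=np.array(r[0])/1000
            if ax@(q[:,:2].mean(0)-c)<0: ax=-ax
            pr=(q[:,:2]-c)@ax; toe=q[pr>np.quantile(pr,.985)].mean(0)
            v=toe[:2]-c
            out.append((col,c.round(4),np.round(r[1],1),np.degrees(np.arctan2(ax[1],ax[0])).round(1),np.degrees(np.arctan2(v[1],v[0])).round(1),pr.max().round(3),np.percentile(q[:,2],99).round(4),[int(st[i,0]),int(st[i,1])]))
    return out
E
python3 - <<'E' 2>/dev/null
from h import *
for n in('wA','top0','scene1'):
    print(n)
    for o in findlasts(n): print(o)
E
```

```text
wA
('g', array([0.6739, 0.259 ]), array([20.6, 53.4]), np.float32(-89.7), np.float64(-87.0), np.float64(0.097), np.float64(0.0891), [262, 0])
('g', array([0.4144, 0.2928]), array([22. , 53.2]), np.float32(-80.3), np.float64(-80.2), np.float64(0.098), np.float64(0.0891), [244, 188])
('y', array([0.5923, 0.2515]), array([55.7, 22.6]), np.float32(-94.1), np.float64(-94.2), np.float64(0.1), np.float64(0.0895), [268, 74])
top0
('g', array([0.6759, 0.2562]), array([23.7, 53.4]), np.float32(-85.8), np.float64(-87.2), np.float64(0.094), np.float64(0.0937), [199, 173])
('g', array([0.4118, 0.2925]), array([22.9, 51.8]), np.float32(-77.3), np.float64(-80.3), np.float64(0.096), np.float64(0.0938), [187, 248])
('y', array([0.5917, 0.2493]), array([52.7, 22.9]), np.float32(-93.3), np.float64(-93.8), np.float64(0.095), np.float64(0.096), [201, 198])
scene1
('g', array([0.4176, 0.2885]), array([16.2, 58.1]), np.float32(-75.7), np.float64(-81.0), np.float64(0.091), np.float64(0.0905), [295, 149])
('g', array([0.6805, 0.2512]), array([44.3, 20.5]), np.float32(-95.5), np.float64(-88.1), np.float64(0.091), np.float64(0.0913), [340, 189])
('y', array([0.5942, 0.2481]), array([23.1, 48. ]), np.float32(-82.8), np.float64(-92.1), np.float64(0.098), np.float64(0.091), [318, 178])
```

```bash
cat >> h.py <<'E'
O=np.array([.571,-.2102]); CX=np.array([.011,-1.]); CY=np.array([1.,.011])
def cw(x,y,z=0): 
    p=O+CX*x+CY*y; return np.array([p[0],p[1],z])
def place_last(c0,ang0,bay,tag):
    zt=.057
    movep([c0[0],c0[1],.24],ori(np.radians(ang0+90))); gripper_to(.06); hold(.1)
    snap('wrist',tag)
    L=findlasts(tag)
    L=[o for o in L if np.hypot(*(o[1]-c0))<.05]
    print(L)
    o=min(L,key=lambda o:np.hypot(*(o[1]-c0))); c=o[1]; a=float(o[4])
    if abs(a-float(o[3]))>12: print('angle doubt')
    move_l([c[0],c[1],.12],feed=.25,rotation=ori(np.radians(a+90)))
    print('touch',move_l([c[0],c[1],zt],feed=.1,max_force=15))
    gripper_to(.015,40); print('open',observe()['opening'])
    move_l([c[0],c[1],.18],feed=.2)
    dx=float(o[5])-.070
    t=cw(-dx,bay)
    rot=ori(.011)
    movep([t[0],t[1],.19],rot)
    snap('wrist',tag+'h')
    move_l([t[0],t[1],.10],feed=.2)
    print('touch',move_l([t[0],t[1],zt+.0125],feed=.06,max_force=15),observe()['eef_pos'])
    gripper_to(.046); move_l([t[0],t[1],.20],feed=.25)
    print(observe()['time_s'])
E
python3 - <<'E' 2>/dev/null
from h import *
place_last(np.array([.4144,.2928]),-80.3,-.087,'L1')
E
```

```text
[('g', array([0.4117, 0.2941]), array([23.2, 55.5]), np.float32(-79.8), np.float64(-79.7), np.float64(0.097), np.float64(0.0892), [263, 150])]
touch False
open 0.02750505624704506
touch True [ 0.48340286 -0.18393523  0.07003772]
13.15
```

```bash
python3 - <<'E' 2>/dev/null
from h import *
snap('wrist','L1p'); print(findlasts('L1p'))
E
python3 -c "
import cv2,numpy as np
a=[cv2.imread(f'pics/{n}.png')[:300] for n in('L1h','L1p')]
cv2.imwrite('pics/L1c.png',np.vstack(a))"
```

```text
[('g', array([ 0.4827, -0.1848]), array([23.8, 59. ]), np.float32(-88.9), np.float64(-89.5), np.float64(0.097), np.float64(0.1011), [262, 157])]
```

View pics/L1c.png

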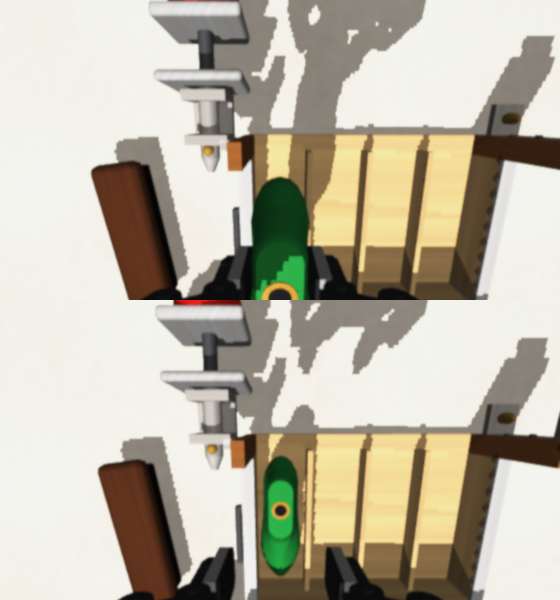

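```bash
python3 - <<'E' 2>/dev/null
from h import *
place_last(np.array([.5923,.2515]),-94.1,.029,'L2')
place_last(np.array([.6739,.259]),-87.,.087,'L3')
snap('wrist','L3p'); print(findlasts('L3p'))
E
```

```text
[('y', array([0.593 , 0.2516]), array([55.6, 23.6]), np.float32(-94.7), np.float64(-94.1), np.float64(0.101), np.float64(0.0893), [264, 150])]
touch False
open 0.02802351865980879
touch True [ 0.59892315 -0.17867565  0.07001213]
21.6083
[('g', array([0.6764, 0.2603]), array([23.3, 55.3]), np.float32(-87.5), np.float64(-87.4), np.float64(0.097), np.float64(0.0891), [266, 151])]
touch False
open 0.027683201524417587
touch True [ 0.65698973 -0.18207796  0.07011807]
30.0333
[('g', array([ 0.4844, -0.1856]), array([60.5, 23.1]), np.float32(-90.3), np.float64(-88.5), np.float64(0.097), np.float64(0.101), [58, 157]), ('g', array([ 0.6564, -0.1829]), array([23.8, 58.5]), np.float32(-88.8), np.float64(-89.2), np.float64(0.096), np.float64(0.1011), [262, 157]), ('y', array([ 0.6046, -0.1927]), array([24.4, 58.3]), np.float32(-89.6), np.float64(-86.4), np.float64(0.102), np.float64(0.1015), [203, 165])]
```

View pics/L3p.png

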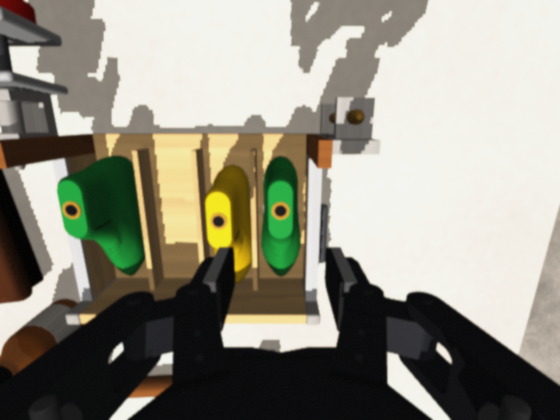

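```bash
python3 - <<'E' 2>/dev/null
from h import *
print(cw(-.101,.1415), cw(-.122,-.146))
for n in ('L3p','wB','L2h','L3h'):
    im,d,K,T=load(n); P=pts(d,K,T)
    box=(P[...,0]>.69)&(P[...,0]<.735)&(P[...,1]>-.13)&(P[...,1]<-.085)
    s=P[box&(P[...,2]>.117)&(P[...,2]<.125)]
    print(n,len(s), s.mean(0).round(4) if len(s) else '', (s.min(0).round(4),s.max(0).round(4)) if len(s) else '')
    hsv=cv2.cvtColor(im,cv2.COLOR_RGB2HSV)
    m=box&(P[...,2]>.104)&(P[...,2]<.125)
    if m.sum(): s=P[m]; print('  peg',len(s),s.mean(0).round(4),s.min(0).round(4),s.max(0).round(4))
    s=P[box&(P[...,2]>.1)&(P[...,2]<.1055)]
    if len(s): print('  bracket',cv2.minAreaRect((s[:,:2]*1000).astype(np.float32)))
    # clevis ears tops
    s=P[(P[...,0]>.395)&(P[...,0]<.452)&(P[...,1]<-.125)&(P[...,1]>-.14)&(P[...,2]>.083)&(P[...,2]<.09)]
    if len(s): print('  rear ear',len(s),s.mean(0).round(4),s.min(0).round(4),s.max(0).round(4))
    s=P[(P[...,0]>.395)&(P[...,0]<.452)&(P[...,1]<-.0925)&(P[...,1]>-.105)&(P[...,2]>.084)&(P[...,2]<.09)]
    if len(s): print('  front ear',len(s),s.mean(0).round(4),s.min(0).round(4),s.max(0).round(4))
E
```

```text
[ 0.711389  -0.1076435  0.       ] [ 0.423658 -0.089806  0.      ]
L3p 544 [ 0.709  -0.1241  0.1215] (array([ 0.6901, -0.13  ,  0.1171]), array([ 0.7272, -0.1042,  0.1236]))
  peg 826 [ 0.7093 -0.1194  0.1178] [ 0.6901 -0.13    0.104 ] [ 0.7272 -0.0939  0.1236]
  bracket ((708.1213989257812, -108.74478149414062), (35.970882415771484, 29.839200973510742), 0.5980027914047241)
  rear ear 84 [ 0.4345 -0.1262  0.0869] [ 0.4255 -0.1277  0.0831] [ 0.4503 -0.125   0.089 ]
  front ear 91 [ 0.4374 -0.095   0.0867] [ 0.4316 -0.0972  0.084 ] [ 0.442  -0.0925  0.0885]
wB 14 [ 0.6911 -0.1273  0.1219] (array([ 0.6901, -0.1294,  0.1212]), array([ 0.6922, -0.125 ,  0.1228]))
  peg 17 [ 0.6923 -0.1229  0.1188] [ 0.6901 -0.1294  0.1042] [ 0.6978 -0.0971  0.1228]
  bracket ((698.1975708007812, -108.42181396484375), (0.8186705112457275, 28.360254287719727), 1.0348948240280151)
  rear ear 106 [ 0.4217 -0.1296  0.0866] [ 0.4071 -0.139   0.083 ] [ 0.435  -0.125   0.0895]
  front ear 94 [ 0.4246 -0.0954  0.0871] [ 0.4074 -0.0981  0.0841] [ 0.4407 -0.0926  0.0888]
L2h 594 [ 0.709  -0.1242  0.1215] (array([ 0.
[... 230 characters left out ...]
2715), 0.7269074320793152)
  rear ear 273 [ 0.4212 -0.1277  0.0869] [ 0.4064 -0.1315  0.083 ] [ 0.4502 -0.125   0.0888]
  front ear 368 [ 0.424  -0.0952  0.087 ] [ 0.4055 -0.098   0.0842] [ 0.4411 -0.0925  0.0891]
L3h 611 [ 0.709  -0.1243  0.1216] (array([ 0.6903, -0.13  ,  0.117 ]), array([ 0.7272, -0.1047,  0.1245]))
  peg 917 [ 0.7091 -0.1196  0.1178] [ 0.6903 -0.13    0.104 ] [ 0.7272 -0.094   0.1245]
  bracket ((708.32763671875, -108.88426971435547), (35.72900390625, 29.573637008666992), 0.879748523235321)
  rear ear 29 [ 0.4387 -0.1262  0.0865] [ 0.4347 -0.1272  0.083 ] [ 0.4417 -0.1255  0.0886]
  front ear 5 [ 0.4407 -0.0946  0.0846] [ 0.4399 -0.0969  0.0843] [ 0.4413 -0.0926  0.0847]
```

```bash
python3 - <<'E' 2>/dev/null
from h import *
for n in ('L3p','L2h','L3h','L2','wB'):
    im,d,K,T=load(n); P=pts(d,K,T)
    box=(abs(P[...,0]-.7114)<.012)&(abs(P[...,1]+.1076)<.012)&(P[...,2]>.1065)&(P[...,2]<.125)
    s=P[box]
    if len(s): print(n,len(s),(s.min(0)+s.max(0))/2,s.max(0)-s.min(0), s[s[:,2]>s[:,2].max()-.003].mean(0))
E
```

```text
L3p 213 [ 0.71073711 -0.10790153  0.11383104] [0.01080142 0.01039916 0.01454835] [ 0.71036535 -0.10763088  0.11952881]
L2h 257 [ 0.70966308 -0.10790102  0.11417657] [0.00974688 0.01034959 0.01480424] [ 0.71011068 -0.10766383  0.11970387]
L3h 225 [ 0.71055293 -0.10763528  0.11417367] [0.01082711 0.01013397 0.01382583] [ 0.7105601  -0.10770241  0.1196154 ]
```

```bash
sed -i 's/O=np.array(\[.571,/O=np.array([.5706,/' h.py; python3 - <<'E' 2>/dev/null
from h import *
R=ori(-np.pi/2+.011)
movep([.5,-.05,.25],R)
movep([.424,-.035,.21],R); gripper_to(.042); hold(.15)
im,d,K,T=snap('wrist','P1'); P=pts(d,K,T).reshape(-1,3)
s=P[(P[:,0]>.38)&(P[:,0]<.47)&(P[:,1]>-.1)&(P[:,1]<.02)&(P[:,2]>.05)]
b=np.arange(-.1,.02,.004)
for lo in b:
    q=s[(s[:,1]>=lo)&(s[:,1]<lo+.004)]
    if len(q): print(round(lo,3),len(q),q[:,0].min().round(4),q[:,0].max().round(4),np.percentile(q[:,2],[50,98]).round(4))
print(observe()['time_s'])
E
```

```text
-0.1 292 0.4068 0.441 [0.2946 0.2998]
-0.096 1227 0.4065 0.4408 [0.2936 0.3034]
-0.092 1988 0.4068 0.4407 [0.2918 0.3055]
-0.088 3249 0.3942 0.4556 [0.2922 0.3043]
-0.084 4995 0.3917 0.4556 [0.285  0.3032]
-0.08 2262 0.3921 0.4549 [0.2686 0.2798]
-0.076 914 0.4124 0.4377 [0.2662 0.2683]
-0.072 550 0.4178 0.4373 [0.2648 0.2669]
-0.068 663 0.4174 0.4386 [0.2574 0.3044]
-0.064 1233 0.4188 0.4425 [0.2786 0.3051]
-0.06 2064 0.4124 0.4428 [0.2808 0.3049]
-0.056 2594 0.4132 0.4454 [0.2893 0.3112]
-0.052 1833 0.4184 0.4455 [0.3    0.3121]
-0.048 1797 0.3947 0.4546 [0.3027 0.3119]
-0.044 1807 0.3924 0.4551 [0.2964 0.3117]
-0.04 1549 0.3924 0.4551 [0.2945 0.3051]
-0.036 1474 0.3929 0.4545 [0.2951 0.3052]
-0.032 1442 0.3994 0.4496 [0.2954 0.3051]
-0.028 1813 0.3988 0.4495 [0.2976 0.3118]
-0.024 1870 0.3976 0.4495 [0.3013 0.312 ]
-0.02 1925 0.402 0.4473 [0.2993 0.3119]
-0.016 2636 0.4125 0.445 [0.2847 0.3106]
-0.012 1868 0.4159 0.4421 [0.2833 0.3049]
-0.008 1014 0.4305 0.4416 [0.2696 0.3052]
-0.004 512 0.43 0.4377 [0.2558 0.3043]
0.0 612 0.4163 0.4357 [0.2657 0.2675]
0.004 1060 0.4113 0.4371 [0.267  0.2703]
0.008 2176 0.4111 0.4379 [0.2729 0.299 ]
0.012 4964 0.4107 0.4378 [0.2879 0.3037]
0.016 2517 0.415 0.4372 [0.2928 0.305 ]
32.4417
```

View pics/P1.png

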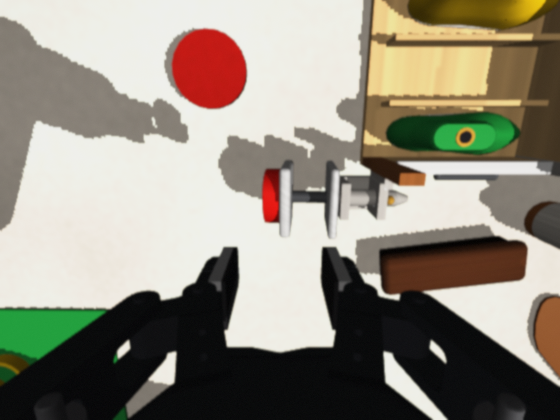

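```bash
python3 - <<'E' 2>/dev/null
from h import *
im,d,K,T=load('P1'); P=pts(d,K,T).reshape(-1,3)
s=P[(P[:,0]>.38)&(P[:,0]<.47)&(P[:,1]>-.12)&(P[:,1]<.0)&(P[:,2]>.05)&(P[:,2]<.12)]
for lo in np.arange(-.1,0,.002):
    q=s[(s[:,1]>=lo)&(s[:,1]<lo+.002)]
    if len(q): print(round(lo,3),len(q),q[:,0].min().round(4),q[:,0].max().round(4),np.percentile(q[:,2],[50,98]).round(4))
E
```

```text
-0.1 8 0.4068 0.4407 [0.0734 0.0871]
-0.098 93 0.4068 0.441 [0.087  0.0883]
-0.096 95 0.4066 0.4408 [0.0868 0.0882]
-0.094 93 0.4065 0.4408 [0.0869 0.0883]
-0.092 157 0.4068 0.4407 [0.0853 0.0877]
-0.09 26 0.4121 0.4399 [0.0821 0.0885]
-0.088 3 0.4548 0.4552 [0.0617 0.0671]
-0.086 98 0.3942 0.4556 [0.0981 0.0999]
-0.084 164 0.3927 0.4556 [0.0991 0.1007]
-0.082 238 0.3917 0.4556 [0.0991 0.1007]
-0.08 344 0.3921 0.4549 [0.0965 0.0999]
-0.078 100 0.4045 0.4531 [0.0951 0.0987]
-0.076 27 0.4182 0.4296 [0.0718 0.0733]
-0.074 27 0.418 0.4294 [0.0718 0.0738]
-0.072 29 0.4178 0.4293 [0.0711 0.0735]
-0.07 27 0.4181 0.4295 [0.0712 0.0728]
-0.068 26 0.4178 0.4294 [0.0711 0.0727]
-0.066 25 0.4174 0.4294 [0.0713 0.0727]
-0.064 24 0.4188 0.4292 [0.0713 0.0725]
-0.062 27 0.4189 0.4295 [0.0703 0.0724]
-0.06 24 0.419 0.4294 [0.0707 0.0726]
-0.058 25 0.4188 0.429 [0.0708 0.0725]
-0.056 31 0.4188 0.429 [0.0703 0.0724]
-0.054 24 0.4186 0.429 [0.07   0.0717]
-0.052 24 0.4187 0.4289 [0.0703 0.0722]
-0.05 24 0.4184 0.4293 [0.0699 0.0722]
-0.048 58 0.3947 0.4523 [0.0671 0.0712]
-0.046 79 0.3952 0.4546 [0.0757 0.091 ]
-0.044 152 0.3924 0.455 [0.0948 0.0965]
-0.042 167 0.3924 0.4551 [0.0958 0.0975]
-0.04 171 0.3927 0.4551 [0.0959 0.0976]
-0.038 164 0.3924 0.455 [0.0959 0.0973]
-0.036 157 0.3929 0.4545 [0.0951 0.0965]
-0.034 130 0.3994 0.452 [0.0889 0.0944]
-0.032 121 0.3994 0.4495 [0.0856 0.0907]
-0.03 114 0.3996 0.4496 [0.0861 0.0906]
-0.028 110 0.3993 0.4495 [0.0866 0.0902]
-0.026 128 0.3988 0.4494 [0.0875 0.0908]
-0.024 129 0.3976 0.4495 [0.0857 0.0905]
-0.022 111 0.4007 0.4493 [0.0856 0.0899]
-0.02 74 0.402 0.4473 [0.0871 0.0899]
```

```bash
python3 - <<'E' 2>/dev/null
from h import *
R=ori(-np.pi/2+.011)
c=np.array([.4239,-.0315])
move_l([c[0],c[1],.13],feed=.15)
print(move_l([c[0],c[1],.077],feed=.06,max_force=10),observe()['eef_pos'])
gripper_to(.01,40); hold(.3)
o=observe(); print(o['opening'],o['eef_pos'],o['ft_force'].round(1),o['time_s'])
snap('wrist','P2')
E
```

```text
False [ 0.42426649 -0.03159828  0.07734902]
0.01873487981918081 [ 0.42458544 -0.03292169  0.0777591 ] [-0.2 -5.5  1.4] 34.7833
```

View pics/P2.png

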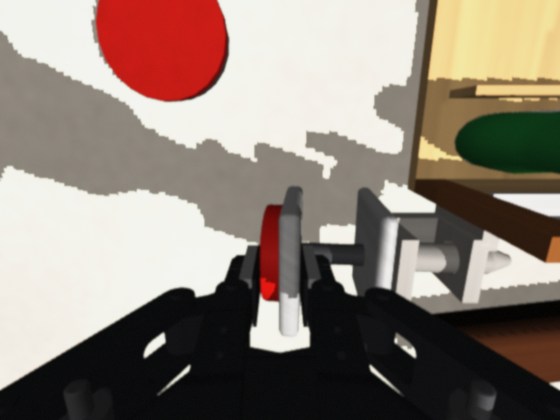

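```bash
python3 - <<'E' 2>/dev/null
from h import *
p=observe()['eef_pos']
d=-np.array([CX[0],CX[1]])
t=[p[0]+d[0]*.03,p[1]+d[1]*.03,p[2]]
print(move_l(t,feed=.06,max_force=25),observe()['ft_force'].round(1),observe()['eef_pos'])
t=[p[0]+d[0]*.115,p[1]+d[1]*.115,p[2]]
print(move_l(t,feed=.1,max_force=25),observe()['ft_force'].round(1),observe()['eef_pos'],observe()['opening'])
hold(.2)
im,D,K,T=snap('wrist','P3'); P=pts(D,K,T).reshape(-1,3)
s=P[(P[:,0]>.38)&(P[:,0]<.47)&(P[:,1]>-.08)&(P[:,1]<.12)&(P[:,2]>.04)&(P[:,2]<.11)]
for lo in np.arange(-.06,.1,.004):
    q=s[(s[:,1]>=lo)&(s[:,1]<lo+.004)]
    if len(q): print(round(lo,3),len(q),q[:,0].min().round(4),q[:,0].max().round(4),np.percentile(q[:,2],[50,98]).round(4))
E
```

```text
False [-0.1  0.1 -1.8] [ 0.42419609 -0.00259119  0.07769275]
False [ 0.   0.8 -1.6] [0.42337223 0.08180875 0.07774853] 0.018758126367927404
-0.04 46 0.4198 0.427 [0.0752 0.0768]
-0.036 98 0.4193 0.4286 [0.0763 0.0779]
-0.032 127 0.4167 0.4303 [0.0776 0.0793]
-0.028 199 0.4168 0.4315 [0.0783 0.0802]
-0.024 242 0.4166 0.4314 [0.0782 0.0803]
-0.02 242 0.4161 0.4312 [0.0778 0.0796]
-0.016 245 0.4159 0.4314 [0.0774 0.0796]
-0.012 226 0.4171 0.4312 [0.0772 0.0792]
-0.008 246 0.4159 0.431 [0.0768 0.079 ]
-0.004 240 0.416 0.431 [0.0764 0.0786]
0.0 230 0.4156 0.4311 [0.0761 0.0783]
0.004 237 0.4168 0.4311 [0.076  0.0779]
0.008 239 0.4161 0.4311 [0.0755 0.0775]
0.012 228 0.4156 0.431 [0.0753 0.0773]
0.016 226 0.4166 0.431 [0.0748 0.0769]
0.02 112 0.4168 0.4303 [0.0753 0.077 ]
0.028 78 0.4195 0.4548 [0.0676 0.0977]
0.032 1166 0.3935 0.4548 [0.0942 0.0998]
0.036 2316 0.3945 0.4547 [0.0858 0.0994]
0.04 166 0.4175 0.4285 [0.0711 0.0731]
0.044 164 0.4169 0.4284 [0.0709 0.0728]
0.048 161 0.4165 0.4289 [0.0707 0.0726]
0.052 154 0.4175 0.4285 [0.0704 0.0723]
0.056 142 0.4219 0.4306 [0.0699 0.1074]
0.06 291 0.4239 0.4309 [0.0925 0.1073]
0.064 193 0.4268 0.4349 [0.0956 0.109 ]
0.068 330 0.3933 0.4538 [0.0938 0.1095]
0.072 1125 0.391 0.4543 [0.0948 0.1076]
0.076 1249 0.3906 0.4543 [0.0954 0.0967]
0.08 1031 0.3911 0.4542 [0.0942 0.0961]
0.084 789 0.3986 0.4486 [0.0863 0.0902]
0.088 868 0.3989 0.4486 [0.0874 0.1079]
0.092 246 0.4331 0.4389 [0.0983 0.1096]
0.096 176 0.4292 0.4346 [0.0978 0.1093]
```

View pics/P3.png

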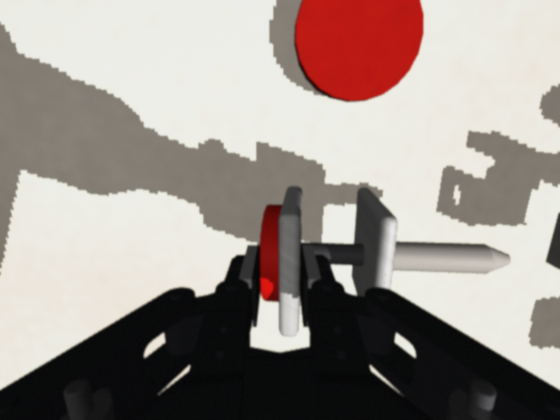

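```bash
python3 - <<'E' 2>/dev/null
from h import *
p=observe()['eef_pos']
x,y=.405,p[1]+.07
move_l([x,y,p[2]],feed=.2)
print(move_l([x,y,p[2]-.029],feed=.08,max_force=6),observe()['eef_pos'])
print(move_l([x,y,p[2]-.036],feed=.02,max_force=6),observe()['eef_pos'],observe()['ft_force'])
gripper_to(.042); 
p=observe()['eef_pos']; move_l([p[0],p[1],.20],feed=.2)
hold(.2)
im,D,K,T=snap('wrist','P4'); P=pts(D,K,T).reshape(-1,3)
s=P[(P[:,0]>.35)&(P[:,0]<.47)&(P[:,1]>-.02)&(P[:,1]<.2)&(P[:,2]>.015)&(P[:,2]<.11)]
for lo in np.arange(0.02,.2,.004):
    q=s[(s[:,1]>=lo)&(s[:,1]<lo+.004)]
    if len(q): print(round(lo,3),len(q),q[:,0].min().round(4),q[:,0].max().round(4),np.percentile(q[:,2],[50,98]).round(4))
print(observe()['time_s'])
E
```

```text
False [0.40491048 0.15125611 0.04851595]
True [0.4061087  0.15175096 0.04625628] [-1.47044918 -0.34938443  6.28985108]
0.028 17 0.403 0.41 [0.0346 0.0359]
0.032 31 0.4021 0.4112 [0.0361 0.0382]
0.036 40 0.4009 0.4132 [0.0377 0.0397]
0.04 54 0.3986 0.4142 [0.038  0.0408]
0.044 57 0.3983 0.414 [0.0393 0.044 ]
0.048 70 0.3988 0.4139 [0.0392 0.0445]
0.052 65 0.3985 0.4139 [0.0385 0.0406]
0.056 60 0.3986 0.4137 [0.0383 0.0408]
0.06 63 0.3987 0.4138 [0.0386 0.0406]
0.064 64 0.3985 0.4137 [0.0387 0.0404]
0.068 59 0.3984 0.4136 [0.0386 0.0407]
0.072 62 0.3983 0.4137 [0.0385 0.0404]
0.076 63 0.3982 0.4134 [0.0388 0.0409]
0.08 59 0.3983 0.4134 [0.0386 0.0407]
0.084 62 0.3985 0.4136 [0.0384 0.0404]
0.088 62 0.3981 0.4136 [0.0385 0.0408]
0.092 5 0.4013 0.4055 [0.039  0.0396]
0.096 187 0.3732 0.437 [0.0634 0.065 ]
0.1 325 0.3734 0.4373 [0.0634 0.065 ]
0.104 480 0.376 0.4364 [0.0437 0.0629]
0.108 48 0.4 0.4112 [0.0368 0.0388]
0.112 48 0.4001 0.4112 [0.0369 0.0394]
0.116 47 0.3998 0.4111 [0.037  0.0388]
0.12 48 0.4002 0.4111 [0.0365 0.0392]
0.124 46 0.3999 0.4111 [0.0368 0.0386]
0.128 42 0.3998 0.4108 [0.037 0.039]
0.132 45 0.3999 0.4109 [0.0368 0.0388]
0.136 104 0.3741 0.4357 [0.0624 0.0639]
0.14 291 0.3732 0.4368 [0.0637 0.0653]
0.144 299 0.3733 0.4368 [0.0635 0.0652]
0.148 243 0.3767 0.4357 [0.0553 0.0633]
0.152 208 0.3808 0.4312 [0.0551 0.0597]
0.156 207 0.381 0.4313 [0.0551 0.0598]
0.16 205 0.381 0.4313 [0.055  0.0597]
0.164 45 0.3885 0.4305 [0.0548 0.0588]
39.5333
```

View pics/P4.png

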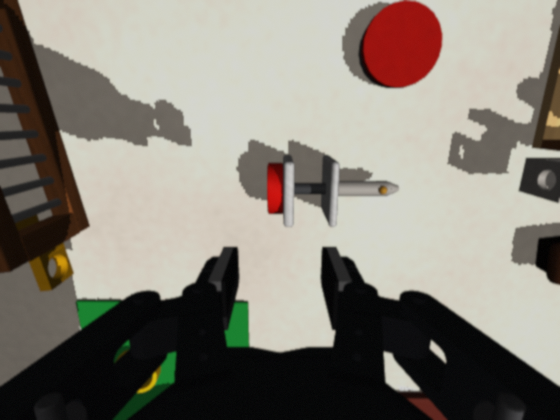

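```bash
python3 - <<'E' 2>/dev/null
from h import *
a0=np.radians(9)
movep([.46,.38,.30],ori(-np.pi/2+.12)); gripper_to(.085); hold(.15)
im,D,K,T=snap('wrist','G1'); P=pts(D,K,T).reshape(-1,3)
s=P[(P[:,0]>.25)&(P[:,0]<.7)&(P[:,1]>.3)&(P[:,1]<.5)&(P[:,2]>.105)&(P[:,2]<.12)]
print(len(s)); print(np.histogram(s[:,2],bins=np.arange(.104,.122,.002)))
t=s[(s[:,2]>.109)]
r=cv2.minAreaRect((t[:,:2]*1000).astype(np.float32)); print(r, cv2.fitLine(t[:,:2].astype(np.float32),cv2.DIST_HUBER,0,.01,.01).ravel(), t.mean(0))
print(observe()['time_s'])
im,D,K,T=load('wA'); P=pts(D,K,T).reshape(-1,3)
s=P[(P[:,0]>.25)&(P[:,0]<.7)&(P[:,1]>.3)&(P[:,1]<.5)&(P[:,2]>.109)&(P[:,2]<.12)]
r=cv2.minAreaRect((s[:,:2]*1000).astype(np.float32)); print(r)
E
```

```text
5682
(array([ 154,  577,   67,  617, 3880,  387,    0,    0]), array([0.104, 0.106, 0.108, 0.11 , 0.112, 0.114, 0.116, 0.118, 0.12 ]))
((482.84912109375, 407.5092468261719), (274.1248779296875, 24.206459045410156), 7.674991130828857) [0.9909917  0.13392322 0.4818597  0.40715256] [0.48185972 0.40715256 0.11288679]
41.2333
((483.9849853515625, 407.2213134765625), (275.4401550292969, 24.772178649902344), 7.600403785705566)
```

View pics/G1.png

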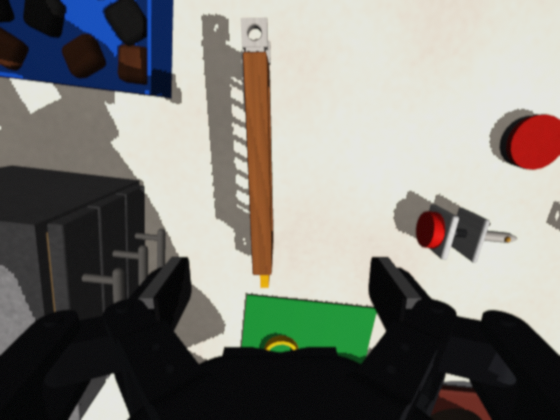

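```bash
python3 - <<'E' 2>/dev/null
from h import *
for n in('G1','wA'):
    im,D,K,T=load(n); P=pts(D,K,T); hsv=cv2.cvtColor(im,cv2.COLOR_RGB2HSV)
    box=(P[...,0]>.25)&(P[...,0]<.7)&(P[...,1]>.3)&(P[...,1]<.5)
    m=box&(P[...,2]>.1105)&(P[...,2]<.117)&(hsv[...,1]>80)
    s=P[m]; r=cv2.minAreaRect((s[:,:2]*1000).astype(np.float32)); print(n,'rail',r)
    a=np.radians(r[2]); a=a if abs(a)<.5 else a-np.pi/2
    gy=np.array([np.cos(a),np.sin(a)]); c=np.array(r[0])/1000
    pr=(s[:,:2]-c)@gy; print(pr.min(),pr.max())
    m=box&(P[...,2]>.102)&(P[...,2]<.1085)&(hsv[...,1]<70)
    e=P[m]; e=e[((e[:,:2]-c)@gy)>.11]
    print('eye',cv2.minAreaRect((e[:,:2]*1000).astype(np.float32)), np.array([*((cv2.minAreaRect((e[:,:2]*1000).astype(np.float32))[0]/np.float32(1000)-c)@np.stack([gy,[-gy[1],gy[0]]],1),]))
    m=box&(hsv[...,0]>18)&(hsv[...,0]<32)&(hsv[...,1]>150)&(P[...,2]>.05)
    e=P[m]; pe=(e[:,:2]-c)@gy
    if len(e): print('tongue',pe.min(),pe.max(),np.percentile(e[:,2],98), ((e[:,:2]-c)@np.array([-gy[1],gy[0]])).mean())
E
python3 - <<'E' 2>&1 | grep -v Warn
from h import *
for n in('G1','wA'):
    im,D,K,T=load(n); P=pts(D,K,T); hsv=cv2.cvtColor(im,cv2.COLOR_RGB2HSV)
    box=(P[...,0]>.25)&(P[...,0]<.7)&(P[...,1]>.3)&(P[...,1]<.5)
    m=box&(P[...,2]>.1105)&(P[...,2]<.117)&(hsv[...,1]>80)
    s=P[m]; r=cv2.minAreaRect((s[:,:2]*1000).astype(np.float32)); print(n,'rail',r)
    a=np.radians(r[2]); a=a if abs(a)<.5 else a-np.pi/2
    gy=np.array([np.cos(a),np.sin(a)]); gn=np.array([-gy[1],gy[0]]); c=np.array(r[0])/1000
    pr=(s[:,:2]-c)@gy; print(pr.min(),pr.max())
    m=box&(P[...,2]>.102)&(P[...,2]<.1085)&(hsv[...,1]<70)
    e=P[m]; e=e[((e[:,:2]-c)@gy)>.11]; 
    pe=(e[:,:2]-c)@gy; pn=(e[:,:2]-c)@gn; print('eye',pe.min(),pe.max(),pn.min(),pn.max())
    m=box&(hsv[...,0]>18)&(hsv[...,0]<32)&(hsv[...,1]>150)&(P[...,2]>.05)
    e=P[m]
    if len(e): pe=(e[:,:2]-c)@gy; print('tongue',pe.min(),pe.max(),np.percentile(e[:,2],98), ((e[:,:2]-c)@gn).mean())
E
```

```text
G1 rail ((468.6427917480469, 405.488525390625), (245.427001953125, 23.995800018310547), 7.674991130828857)
-0.12271350409263933 0.12271347322102044
eye 0.11021045259476368 0.15552642880540687 -0.01294485109382989 0.013956643947371087
tongue -0.16090660094516376 0.05799932325042842 0.4144814519535281 -0.0062772512576691
wA rail ((469.19097900390625, 405.18963623046875), (245.5771942138672, 24.451902389526367), 7.685975551605225)
-0.12278858854815422 0.12278861683529776
eye 0.1225217651113902 0.15449171395100178 -0.01322064518084822 0.014736655894191637
tongue -0.16196150627531516 -0.06818051471883096 0.08892669703278733 -0.004255564471787468
```

```bash
python3 - <<'E' 2>&1 | grep -v Warn
from h import *
R=ori(np.radians(7.68-90)); c=[.4689,.4053]
movep([c[0],c[1],.2],R); gripper_to(.05)
move_l([c[0],c[1],.13],feed=.15)
print(move_l([c[0],c[1],.086],feed=.06,max_force=10),observe()['eef_pos'])
gripper_to(.01,110); hold(.2); o=observe(); print(o['opening'],o['ft_force'])
p=o['eef_pos']
move_l([p[0],p[1],p[2]+.13],feed=.15); hold(.2); o=observe();print(o['opening'],o['ft_force'],o['torque'],o['time_s'])
snap('wrist','G2'); snap('top','G2t'); snap('scene','G2s')
E
```

```text
False [0.46913289 0.40544416 0.08624363]
0.02224346596046744 [-0.6482959  -1.61479152  6.15477082]
0.02197781873919248 [ 0.18566509  0.1944575  -3.74392584] [-0.03267247  0.04519655 -0.0595746 ] 45.45
```

View pics/G2.png

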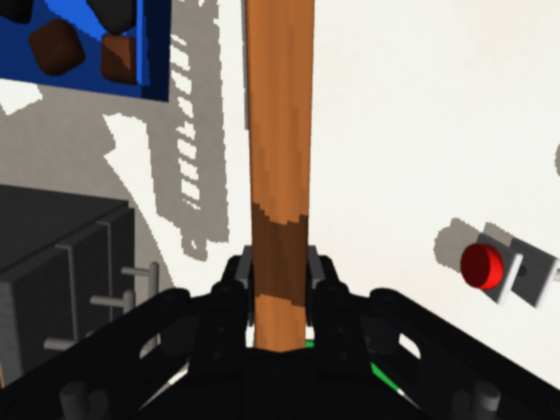

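View pics/G2s.png

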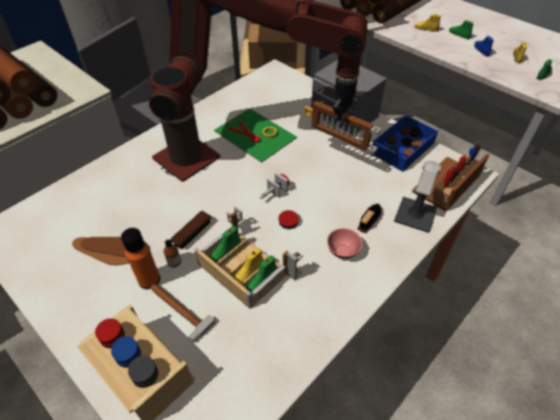

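```bash
cat >> h.py <<'E'
def railfit(nm,tcp,yaw_y):
    """rail top in frame of tool: yaw_y = angle of commanded gate y axis"""
    im,D,K,T=load(nm); P=pts(D,K,T); hsv=cv2.cvtColor(im,cv2.COLOR_RGB2HSV)
    gy=np.array([np.cos(yaw_y),np.sin(yaw_y)]); gx=np.array([gy[1],-gy[0]])
    q=P-np.asarray(tcp); l=q[...,:2]@gy; n=q[...,:2]@gx; z=q[...,2]
    m=(D>0)&(l>.03)&(l<.17)&(abs(n)<.03)&(z>0)&(z<.06)
    L,N,Z=l[m],n[m],z[m]
    zt=np.percentile(Z,90)
    brown=(hsv[...,1][m]>80)
    k=(abs(Z-zt)<.006)&brown
    pz=np.polyfit(L[k],Z[k],1)
    bins=np.arange(.04,.12,.01);mid=[];bl=[];w=[]
    for b in bins:
        kk=k&(L>=b)&(L<b+.01)
        if kk.sum()>20: lo,hi=np.percentile(N[kk],[1,99]); mid.append((lo+hi)/2); w.append(hi-lo); bl.append(b+.005)
    pn=np.polyfit(bl,mid,1)
    # eye
    e=m&(hsv[...,1]<70); le,ne,ze=l[e],n[e],z[e]; kk=(le>.12)
    print(nm,'slope z',pz.round(4),'lateral',pn.round(4),'w',np.mean(w).round(4),'rail end',L[k].max().round(4))
    if kk.sum()>30: print(' eye l',np.percentile(le[kk],[1,99]).round(4),'n',np.percentile(ne[kk],[1,99]).round(4),'z',np.percentile(ze[kk],[50,95]).round(4))
E
python3 - <<'E' 2>&1 | grep -v Warn
from h import *
R=ori(-np.pi/2+.011); t=cw(-.101,0)
railfit('G2',observe()['eef_pos'],np.radians(7.68))
movep([t[0],t[1]+.07,.23],R); hold(.2)
o=observe(); snap('wrist','G3'); print(o['eef_pos'],o['tcp_rot'],o['time_s']); railfit('G3',o['eef_pos'],.011)
E
```

```text
G2 slope z [-0.0035  0.0253] lateral [-0.0034 -0.0004] w 0.0229 rail end 0.1085
[ 0.56956707 -0.0381904   0.22992801] [-1.06333897  1.57060041  2.09082455] 47.4667
G3 slope z [-0.0024  0.0262] lateral [-0.0025 -0.0006] w 0.023 rail end 0.1091
```

View pics/G3.png

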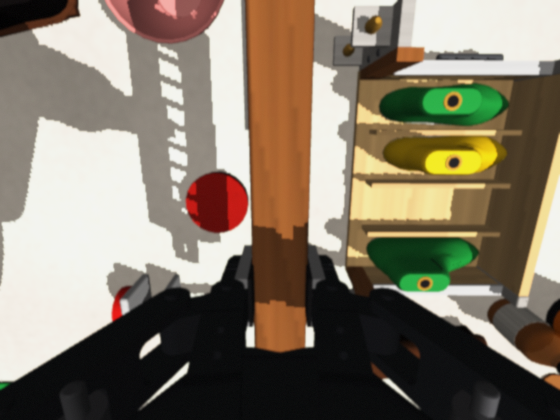

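```bash
python3 - <<'E' 2>&1 | grep -v Warn
from h import *
t=cw(-.1005,0); 
print(move_l([t[0],t[1]+.07,.149],feed=.15,max_force=15))
print(move_l([t[0],t[1],.149],feed=.08,max_force=12)); hold(.2)
o=observe(); print(t,o['eef_pos'],o['ft_force'].round(1))
snap('wrist','G4'); snap('top','G4t'); snap('scene','G4s'); railfit('G4',o['eef_pos'],.011)
print(move_l([t[0],t[1],.128],feed=.04,max_force=8)); o=observe(); print(o['eef_pos'],o['ft_force'].round(1),o['torque'].round(2),o['time_s'])
E
python3 -c "
import cv2,numpy as np
a=cv2.imread('pics/G4s.png'); b=cv2.imread('pics/G4t.png')
cv2.imwrite('pics/G4z.png',np.hstack([cv2.resize(a[190:310,180:320],(0,0),fx=2.8,fy=2.8,interpolation=2),cv2.resize(b[140:260,280:400],(0,0),fx=2.8,fy=2.8,interpolation=2)]))"
```

```text
False
False
[ 0.5694945 -0.1097     0.       ] [ 0.56951477 -0.10917853  0.14900133] [ 0.5  0.7 -2.9]
G4 slope z [-0.0017  0.0261] lateral [-0.0001 -0.0007] w 0.0233 rail end 0.1088
False
[ 0.56951733 -0.10973693  0.12791385] [-0.5 -0.2 -4. ] [ 0.04  0.05 -0.02] 50.2583
```

View pics/G4z.png

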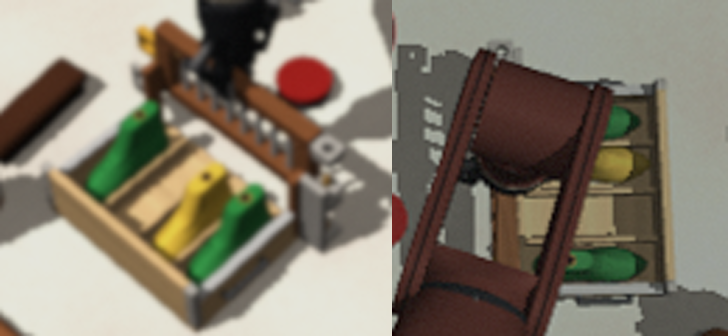

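```bash
python3 - <<'E' 2>&1 | grep -v Warn
from h import *
t=cw(-.1005,0); 
for z in (.112,.104):
    r=move_l([t[0],t[1],z],feed=.03,max_force=8); o=observe(); print(z,r,o['eef_pos'],o['ft_force'].round(1),o['torque'].round(2))
    if r: break
if not r:
    r=move_l([t[0],t[1],.097],feed=.02,max_force=8); o=observe(); print(r,o['eef_pos'],o['ft_force'].round(1),o['torque'].round(2))
snap('scene','G5s'); o=observe(); snap('wrist','G5'); railfit('G5',o['eef_pos'],.011)
E
python3 -c "
import cv2,numpy as np
a=cv2.imread('pics/G5s.png')
cv2.imwrite('pics/G5z.png',cv2.resize(a[190:310,180:320],(0,0),fx=4,fy=4,interpolation=2))"
```

```text
0.112 False [ 0.56949404 -0.10968954  0.11195524] [ 0.9 -0.2 -3.4] [ 0.01 -0.01 -0.06]
0.104 False [ 0.56925089 -0.10962678  0.10365181] [-0.2 -0.5 -3.5] [ 0.01 -0.04  0.03]
True [ 0.56997706 -0.10988035  0.09890072] [-0.1 -0.6  4.6] [0.03 0.04 0.02]
G5 slope z [-0.0002  0.0261] lateral [ 0.0005 -0.0007] w 0.0233 rail end 0.1092
```

View pics/G5z.png

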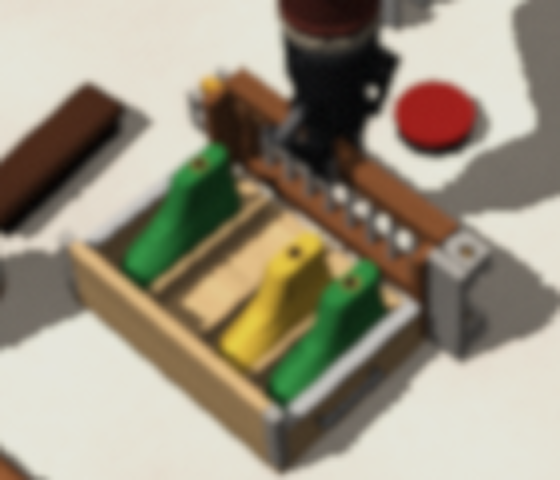

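```bash
python3 - <<'E' 2>&1 | grep -v Warn
from h import *
gripper_to(.045); p=observe()['eef_pos']; move_l([p[0],p[1],.16],feed=.1); move_l([p[0],p[1],.33],feed=.25); hold(.15)
snap('wrist','G6'); print(observe()['time_s'])
im,D,K,T=load('G6'); P=pts(D,K,T); hsv=cv2.cvtColor(im,cv2.COLOR_RGB2HSV)
m=(P[...,2]>.118)&(P[...,2]<.13)&(P[...,0]>.42)&(P[...,0]<.72)&(P[...,1]>-.13)&(P[...,1]<-.08)&(hsv[...,1]>80)
s=P[m]; print(s[:,2].mean(),cv2.minAreaRect((s[:,:2]*1000).astype(np.float32)))
print(cw(-.101,0))
print(findlasts('G6'))
m=(hsv[...,0]>15)&(hsv[...,0]<32)&(hsv[...,1]>140)&(P[...,0]<.47)&(P[...,0]>.39)&(P[...,1]<-.08)&(P[...,1]>-.14)&(P[...,2]>.07)
s=P[m]; print('tongue',len(s),s.min(0),s.max(0),np.median(s,0))
E
```

```text
53.9583
0.1248211311779306 ((579.5370483398438, -113.14083862304688), (266.8827819824219, 33.64999771118164), 0.012972690165042877)
[ 0.569489 -0.1092    0.      ]
[('g', array([ 0.6564, -0.1846]), array([23.1, 61.2]), np.float32(-89.3), np.float64(-89.1), np.float64(0.096), np.float64(0.1012), [310, 88]), ('g', array([ 0.4847, -0.1862]), array([22.4, 61.2]), np.float32(-89.5), np.float64(-88.7), np.float64(0.097), np.float64(0.1009), [307, 210]), ('y', array([ 0.6051, -0.1948]), array([24.2, 61.9]), np.float32(-89.1), np.float64(-90.4), np.float64(0.101), np.float64(0.1015), [314, 127])]
tongue 86 [ 0.40784851 -0.11555194  0.08492286] [ 0.46574984 -0.09795685  0.12561436] [ 0.4182178  -0.1111679   0.08717859]
```

View pics/G6.png

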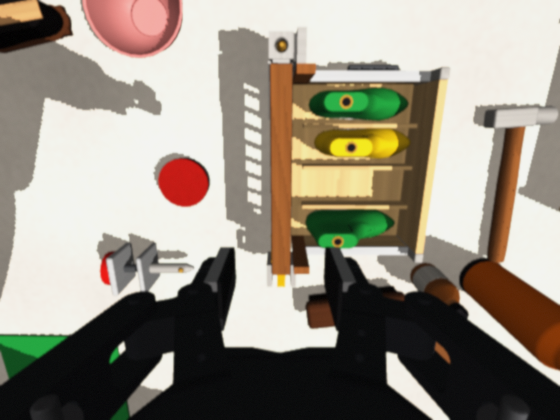

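```bash
cat >> h.py <<'E'
def shank(nm,tcp):
    im,D,K,T=load(nm); P=pts(D,K,T).reshape(-1,3)-np.asarray(tcp)
    # shank from shoulder at y~-0.055 to -.115
    s=P[(abs(P[:,0])<.02)&(P[:,1]>-.128)&(P[:,1]<-.05)&(P[:,2]>-.04)&(P[:,2]<.04)]
    rows=[]
    for lo in np.arange(-.128,-.05,.004):
        q=s[(s[:,1]>=lo)&(s[:,1]<lo+.004)]
        if len(q)<15: continue
        w=np.percentile(q[:,0],[1,99]); rows.append((lo+.002,w.mean(),w[1]-w[0],np.percentile(q[:,2],90)))
    rows=np.array(rows); k=(rows[:,2]>.0135)&(rows[:,2]<.0165)
    # keep only the top near the median
    r=rows[k]; print(nm,'x fit',np.polyfit(r[:,0],r[:,1],1).round(4),'ztop fit',np.polyfit(r[:,0],r[:,3],1).round(4),'y',r[0,0].round(3),r[-1,0].round(3))
    f=P[(abs(P[:,0])<.036)&(abs(P[:,0])>.01)&(P[:,1]>-.07)&(P[:,1]<-.035)&(P[:,2]>.005)&(P[:,2]<.035)]
    if len(f): print(' front flange y',np.percentile(f[:,1],[1,50,99]).round(4),'x',f[:,0].min().round(4),f[:,0].max().round(4),'z',np.percentile(f[:,2],98).round(4))
    return r
E
python3 - <<'E' 2>&1 | grep -v Warn
from h import *
R=ori(-np.pi/2+.011)
movep([.4054,.1505,.2],R); gripper_to(.042)
move_l([.4054,.1505,.09],feed=.2)
print(move_l([.4054,.1505,.041],feed=.06,max_force=8)); 
gripper_to(.01,40); hold(.2); o=observe(); print(o['opening'],o['eef_pos'],o['ft_force'].round(1))
p=o['eef_pos']; snap('wrist','Q0'); shank('Q0',p)
move_l([p[0],p[1],.12],feed=.1); hold(.2); o=observe(); snap('wrist','Q1'); r=shank('Q1',o['eef_pos']); print(r.round(4).tolist()); print(o['opening'],o['eef_pos'],o['time_s'])
E
```

```text
False
0.018931944705176926 [0.40626267 0.15026442 0.04186152] [-0.3 -3.   5.6]
Q0 x fit [-0.0206 -0.0011] ztop fit [-0.0163 -0.0018] y -0.106 -0.062
 front flange y [-0.0501 -0.0444 -0.0426] x -0.0139 0.0315 z 0.0237
Q1 x fit [-0.0225 -0.0015] ztop fit [-0.0075 -0.0013] y -0.106 -0.062
 front flange y [-0.0499 -0.0445 -0.0426] x -0.0132 0.0316 z 0.0235
[[-0.106, 0.001, 0.014, -0.0005], [-0.102, 0.0008, 0.0144, -0.0005], [-0.098, 0.0007, 0.0146, -0.0006], [-0.094, 0.0007, 0.0143, -0.0005], [-0.09, 0.0006, 0.0145, -0.0007], [-0.086, 0.0004, 0.0144, -0.0006], [-0.082, 0.0004, 0.0146, -0.0006], [-0.078, 0.0002, 0.0148, -0.0006], [-0.074, 0.0003, 0.0147, -0.0007], [-0.07, 0.0001, 0.0148, -0.0009], [-0.066, 0.0001, 0.0146, -0.0008], [-0.062, -0.0002, 0.0149, -0.0007]]
0.018957047491326977 [0.40569535 0.15016449 0.11923462] 58.8167
```

View pics/Q1.png

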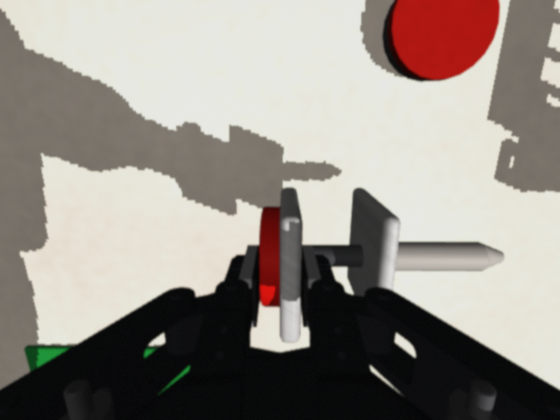

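```bash
python3 - <<'E' 2>&1 | grep -v Warn
from h import *
R=ori(-np.pi/2+.003)
hx,hy,hz=.4244,-.038,.079
f=lambda y:[hx-(y-hy)*.011,y,hz]
move_l([f(.05)[0],.05,.12],feed=.15,rotation=R)
move_l(f(.05),feed=.1); hold(.3)
o=observe(); snap('wrist','Q2'); r=shank('Q2',o['eef_pos']); print(o['eef_pos'],f(.05),o['ft_force'].round(1)); print((r[:,:2]+o['eef_pos'][[1,0]]).round(4)[[0,-1]],(r[:,3]+o['eef_pos'][2]-.008).round(4)[[0,-1]])
im,D,K,T=load('Q2'); P=pts(D,K,T).reshape(-1,3)
s=P[(P[:,0]>.39)&(P[:,0]<.46)&(P[:,1]<-.088)&(P[:,1]>-.1)&(P[:,2]>.084)&(P[:,2]<.09)]
print('front ear',len(s),s.min(0).round(4),s.max(0).round(4))
E
```

```text
Q2 x fit [-0.0133 -0.0013] ztop fit [-0.0094 -0.0015] y -0.106 -0.062
 front flange y [-0.0502 -0.0446 -0.0428] x -0.013 0.0311 z 0.0235
[0.42394824 0.0499882  0.07961529] [0.423432, 0.05, 0.079] [-0.9 -0.4 -2.5]
[[-0.056   0.424 ]
 [-0.012   0.4235]] [0.0711 0.0708]
front ear 142 [ 0.4063 -0.0921  0.084 ] [ 0.4259 -0.0888  0.0875]
```

View pics/Q2.png

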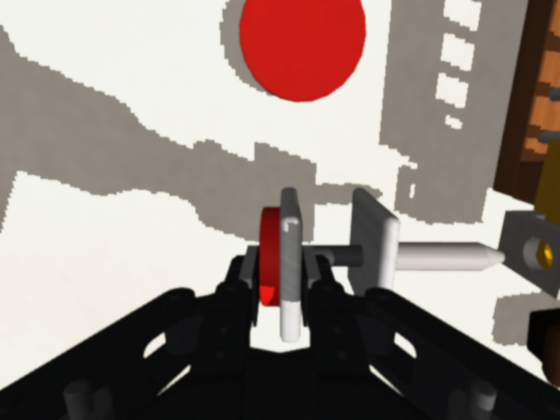

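```bash
python3 - <<'E' 2>&1 | grep -v Warn
from h import *
hx,hy,hz=.4243,-.038,.0786
f=lambda y:[hx-(y-hy)*.011,y,hz]
for y in (.024,.01,-.01,-.03):
    r=move_l(f(y),feed=.04,max_force=10); o=observe(); print(y,r,o['eef_pos'].round(4),f(y)[0],o['ft_force'].round(1),o['torque'].round(2))
    if r: break
snap('wrist','Q3')
E
```

```text
0.024 False [0.4236 0.024  0.0786] 0.423618 [-0.3 -0.3 -1.8] [0.12 0.04 0.01]
0.01 False [0.4238 0.0098 0.0786] 0.42377200000000004 [-0.4  0.  -1.4] [ 0.12 -0.03  0.05]
-0.01 False [ 0.424  -0.0101  0.0786] 0.42399200000000004 [ 0.6 -0.1 -1.5] [ 0.04 -0.05  0.01]
-0.03 False [ 0.4242 -0.0301  0.0786] 0.42421200000000003 [-0.5  0.2 -1.7] [0.14 0.02 0.02]
```

View pics/Q3.png

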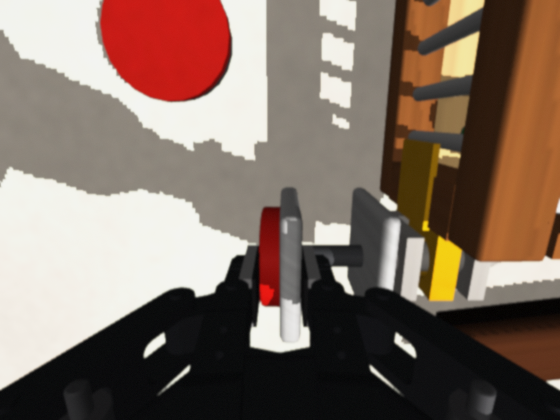

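Going in without force. Push to shoulder contact, then release.

```bash
python3 - <<'E' 2>&1 | grep -v Warn
from h import *
hx,hy,hz=.4243,-.038,.0786
r=move_l([hx,-.045,hz],feed=.02,max_force=10); o=observe(); print(r,o['eef_pos'].round(4),o['ft_force'].round(1))
snap('wrist','Q4')
gripper_to(.044); hold(.3); p=observe()['eef_pos']; print(p)
move_l([p[0],p[1],.13],feed=.1); move_l([p[0],p[1],.22],feed=.2); hold(.2)
im,D,K,T=snap('wrist','Q5'); P=pts(D,K,T).reshape(-1,3)
s=P[(P[:,0]>.38)&(P[:,0]<.47)&(P[:,1]>-.18)&(P[:,1]<.0)&(P[:,2]>.06)&(P[:,2]<.12)]
for lo in np.arange(-.18,0,.002):
    q=s[(s[:,1]>=lo)&(s[:,1]<lo+.002)]
    if len(q): print(round(lo,3),len(q),q[:,0].min().round(4),q[:,0].max().round(4),np.percentile(q[:,2],[50,98]).round(4))
print(observe()['time_s'])
E
```

```text
True [ 0.4238 -0.0385  0.0782] [ 1.   1.9 -2.6]
[ 0.42299173 -0.03839264  0.07757937]
-0.18 24 0.446 0.4581 [0.0625 0.0636]
-0.178 27 0.4462 0.458 [0.0624 0.0632]
-0.176 26 0.4461 0.458 [0.0625 0.0636]
-0.174 23 0.4482 0.4581 [0.0625 0.0644]
-0.172 21 0.4491 0.4578 [0.0623 0.0638]
-0.17 20 0.4493 0.458 [0.0626 0.0638]
-0.168 19 0.4501 0.458 [0.0625 0.0638]
-0.166 15 0.451 0.4578 [0.0619 0.0638]
-0.164 16 0.4511 0.4581 [0.0623 0.0635]
-0.162 16 0.452 0.4579 [0.0622 0.0635]
-0.16 12 0.4531 0.4578 [0.0619 0.0631]
-0.158 9 0.4539 0.4578 [0.0625 0.063 ]
-0.156 18 0.422 0.4578 [0.0635 0.0765]
-0.154 22 0.421 0.4578 [0.0755 0.0775]
-0.152 22 0.4203 0.4577 [0.0768 0.078 ]
-0.15 26 0.4192 0.4577 [0.0767 0.0786]
-0.148 31 0.4192 0.4578 [0.078  0.1149]
-0.146 54 0.4182 0.4576 [0.0793 0.1188]
-0.144 45 0.417 0.4568 [0.0798 0.1182]
-0.142 56 0.4171 0.4568 [0.0801 0.1191]
-0.14 49 0.4172 0.4567 [0.0821 0.1183]
-0.138 47 0.4169 0.4566 [0.0836 0.1182]
-0.136 50 0.4174 0.4566 [0.0841 0.1182]
-0.134 37 0.4131 0.4567 [0.0878 0.1177]
-0.132 78 0.4071 0.4565 [0.087  0.1148]
-0.13 76 0.4071 0.4567 [0.0869
[... 1460 characters left out ...]
 0.072 ]
-0.052 26 0.417 0.429 [0.0699 0.0715]
-0.05 28 0.4191 0.4292 [0.0699 0.0716]
-0.048 63 0.3952 0.4456 [0.0629 0.0719]
-0.046 71 0.3951 0.4542 [0.0788 0.0804]
-0.044 142 0.3932 0.4551 [0.0943 0.0964]
-0.042 172 0.3931 0.4556 [0.0959 0.0977]
-0.04 186 0.3933 0.4557 [0.0959 0.0979]
-0.038 140 0.3932 0.4557 [0.0959 0.0974]
-0.036 134 0.3937 0.455 [0.0951 0.0968]
-0.034 108 0.3994 0.4521 [0.0881 0.0928]
-0.032 106 0.3989 0.4496 [0.0872 0.0908]
-0.03 121 0.3989 0.4495 [0.0878 0.0909]
-0.028 125 0.3986 0.4495 [0.0869 0.0908]
-0.026 114 0.3988 0.4494 [0.0856 0.0904]
-0.024 111 0.3984 0.4494 [0.0857 0.0904]
-0.022 104 0.4007 0.4496 [0.0863 0.0902]
-0.02 74 0.4016 0.4479 [0.0871 0.0897]
66.025
```

View pics/Q5.png

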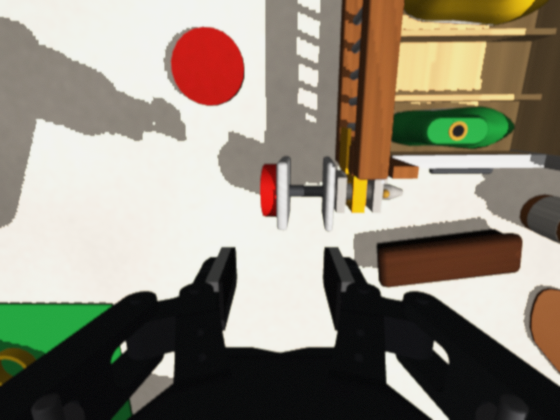

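```bash
python3 - <<'E' 2>&1 | grep -v Warn
from h import *
movep([.45,.05,.40],ori(-np.pi/2)); hold(.3)
snap('top','F1'); snap('scene','F1s'); movep([.50,-.12,.40],ori(-np.pi/2)); hold(.3); snap('wrist','F1w')
print(observe()['time_s'],findlasts('F1w'))
im,D,K,T=load('F1w'); P=pts(D,K,T); hsv=cv2.cvtColor(im,cv2.COLOR_RGB2HSV)
m=(P[...,2]>.121)&(P[...,2]<.13)&(P[...,0]>.44)&(P[...,0]<.7)&(P[...,1]>-.1235)&(P[...,1]<-.09)&(hsv[...,1]>80)
s=P[m]; print(s[:,2].mean(),cv2.minAreaRect((s[:,:2]*1000).astype(np.float32)))
E
```

```text
68.3417 [('g', array([ 0.6561, -0.1845]), array([22.9, 60.8]), np.float32(-89.7), np.float64(-89.7), np.float64(0.097), np.float64(0.1011), [299, 43]), ('g', array([ 0.4841, -0.1862]), array([23.1, 61.2]), np.float32(-89.5), np.float64(-89.7), np.float64(0.095), np.float64(0.1012), [298, 161]), ('y', array([ 0.6053, -0.1945]), array([23.8, 61.2]), np.float32(-89.3), np.float64(-90.6), np.float64(0.101), np.float64(0.1014), [304, 82])]
0.12485701561885756 ((569.9022827148438, -108.74169158935547), (244.96209716796875, 23.988563537597656), 0.638217568397522)
```

View pics/F1w.png

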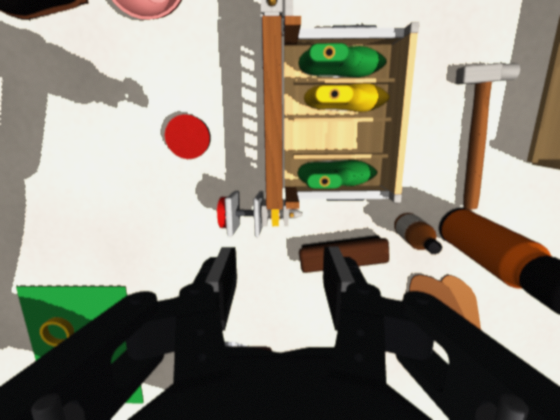

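View pics/F1s.png

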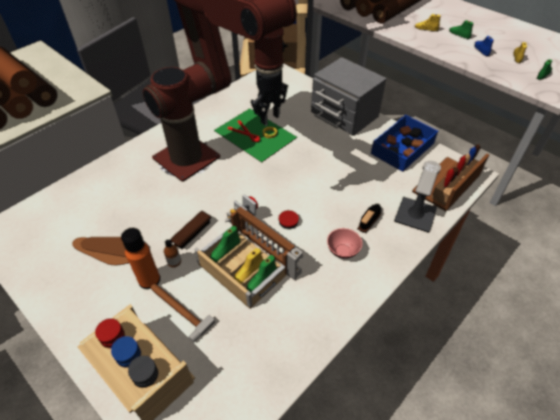

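```bash
python3 -c "
from h import *
job_done()
o=observe(); print(o['time_s'],o['ft_force'].round(1),o['opening'],o['eef_pos'].round(3))" 2>/dev/null
```

```text
the job is handed in; nothing more can be done
the job is handed in; nothing more can be done
```

I handed the job in at about 69 s of the 192 s. The three lasts on the bench (two green, one yellow) are in the crate, the gate is hung, and the pin is through ears and tongue and locked. There was no fourth last, so one bay is empty.

What the last checks showed:
- **Lasts:** each stands in its own bay with the toe to the back wall, within about 1° of straight. The cone tops measured z 101 mm, which matches standing flat on the floor. The yellow last slid about 14 mm towards the back wall after I placed it. I don't know whether a knock or my gripper did it. It reads about 5 mm off its bay's middle and 15 mm towards the back, which is inside the limits.
- **Gate:** the top rail is at z 125 mm. The rail is within about 0.5 mm of its hung place, and its angle matches the crate's.
- **Pin:** the button is fully out, about 16 mm proud, and a ball shows behind the rear ear. When pushed in, the pin stopped against something at the depth where the shoulder should meet the ear. On release it sprang back to about 3 mm from the ear, the same gap as when it was parked. That is within the 5 mm limit, so I left it.
- **Other things on the bench:** they look unmoved by eye in the last pictures. I did not measure them one by one.

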